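Box up a polishing set: stone in, stack the tubs, snap the lid on

ROBOT

A 6-joint arm with a two-finger parallel gripper is mounted at the origin on the work surface. World frame = base frame: x ahead of the robot, y to its left, z up, the work surface at z = 0. Lengths are in m, angles in rad, forces in N, time in s.
With the tool pointing down it reaches from about 0.225 to 0.875 m from the base axis. Payload 3.4 kg.
Tool frame: the origin (TCP) lies between the finger pads; the fingertips stand 11 mm ahead of it and the grasp point (between the pads) lies 8 mm behind it (tips_ahead is the distance from the TCP to the fingertips, in m); z points along the fingers, x is the direction in which the jaws open and shut, and the axes are right-handed (so a half turn about z gives the same grasp; the last joint's range is limited). The gripper opens to 85 mm and grips with 20 to 120 N. Pads are 22 mm wide; open, the fingers measure 114 mm over their backs; the gripper's body (76 mm by 85 mm) begins 54 mm behind the grasp point. The pads swing forward as they close: fully open they stand 13 mm farther back than shut.
Start: joints at [-1.426, 0.276, 1.505, -0, 1.361, -0.121], TCP at [0.151, -0.555, 0.217] pointing down, gripper open.
Joint ranges: [-2.89, 2.89], [-0.75, 2.08], [0.22, 2.7], [-1.18, 4.32], [0.11, 2.71], [-2.7, 2.7]. Speed limits (rad/s): [2.57, 2.57, 3.14, 3.14, 3.14, 3.14].

INTERFACE

Orientations are given as a unit quaternion [w, x, y, z].
In Python, from rig import get_state, get_image, sign_off, masks_of, tips_ahead gives the robot as it stands.
- The arm moves only by the tool play_rows, never from a script. Its argument "series" is a list of rows, each an object of numbers: "fingers": the closure, from -1 (fully open) to 1 (shut); "dx", "dy", "dz": the shift along the world's x, y, z in mm; "turn": the turn about the world's z in rad. A call has 1 to 20 rows; each row shifts and turns the pose as measured when the row begins; what a row does not reach is not made up. A row lasts 1/12 s, in which the tool goes at most 41.7 mm and 7.16 degrees, less where a joint would pass 70% of its speed; a pose out of reach is approached as far as the arm can. A call with a gripper value outside its range is refused whole. The fingers move at their own pace and stop on an object; "squeeze" is the grip in N (left out, the last holds). Time passes only in rows, so rows that do not move let the fingers close. It gives the time, the measured TCP pose, the force and the opening at its end, in the units of the state.
- get_state(): the state, without advancing time (a new reading comes with each control period).
- get_image(name): name is "scene" or "side" or "wrist"; returns a dict with "pixels" (400x640x3 uint8, red, green, blue), "vfov" (degrees; the focal length in pixels is half the picture's height over the tangent of half this angle, whatever the lens; pixels are square), "cx", "cy" (the principal point, pixels), "rvec" (rotation vector, rad) and "tvec" (3), from world to camera coordinates, as OpenCV has them; the wrist camera has in their place "hand_eye" (4x4, takes a point from camera to tool coordinates, whose origin is the TCP and whose axes are the tool frame's). Camera axes: x right, y down, z forward; pixel columns grow to the right and rows downward; lengths in m; the calibration is good to about 2 mm. The wrist camera is an equidistant fisheye: a pixel r from the principal point sees the ray r / f radians off the axis. A picture is of the moment at which its call begins: read the wrist's pose just before it. There is no depth.
- sign_off(): hands the job in, once; it reports no verdict.
Trained networks look in a picture, given as the dict that the camera call returned (one of the last four; its "shot" number tells which), for a name from the list of things; names that differ only in an ending like _2 or _b are one class to them, and where a whole thing is asked for, a point or a joint stands for the part that bears it (a point fixed in the world has none). Each returns a list of dicts, best first, with "p" (0 to 1); they miss things now and then, are a little off and sometimes report something else, mostly with a low value. They report only what shows in the picture. A call takes as long as a camera call. They do not tell look-alikes from the thing itself.
- masks_of(picture, label): "region" (400x640 bool, what is visible of it) and "xy" ([column, row] in pixels, amid what is visible of it).
The state is a dict: "clock": time; "qpos": joint angles; "qd": joint speeds; "effort": joint torques, N m; "position": TCP position; "ee_rot": TCP orientation; "contact_force": force on the tool from outside, world axes, zero at the start; "moment": the same for the moment, N m; "width": finger opening in m.
Only numpy, scipy, OpenCV 4.12 (cv2) and the standard library are available. Lean on these libraries where they do the work, as an engineer would, in place of code of your own. Each camera call takes 0.05 s, during which the arm holds its last target. There are 200 camera calls.

TASK

Box up this polishing set where the deep undivided tub stands, one piece at a time from the bottom up: lay the small stone block in the deep tub, stand the two-compartment tub on it, then the four-compartment tub on that, each with its foot fully home in the rim below, and last push the lid down on the top tub until it snaps in and lies flush on the rim. Leave the deep tub upright about where it is (it may shift a centimetre or two), and do not disturb the bottle, the tumbler or the brush.

Things in the scene. Friction and masses are not known exactly. Their poses are not given: they have to be found in the camera images.
- deep_mid (a point): Deep tub: open white tub with NO divider, tallest of three; 100 mm long (x) x 64 wide (y) x 60 high, 0.25 kg. Walls 4 mm, mouth 92 x 56; floor 9 mm above its underside. Point: its centre, 30 mm above its underside; z up. Stands loose on the table; bottom of the stack, stays put.
- two_mid (a point): Two-compartment tub: white, 100 (x) x 64 (y) x 48 mm high, mouth 92 x 56, ONE low grey divider across its middle, 12 mm below the rim; 0.1 kg. Its round-edged foot, 86 x 50 x 6 mm high, drops into the mouth below (3 mm play a side, either way round) until its outer bottom edge rests on the rim. Point: its centre, 24 mm above the foot's underside; z up. Grasp across y near the rim.
- four_mid (a point): Four-compartment tub: white, 100 (x) x 64 (y) x 42 mm high, mouth 92 x 56, TWO low grey dividers crossing, 17 mm below the rim; 0.1 kg. Same 6 mm foot as the two-compartment tub. A 3 mm high lip inside the long walls' rim holds the lid's clips. Point: its centre, 21 mm above the foot's underside; z up. Grasp across y near the rim.
- lid_grip (a point): Lid: white plate 104 (x) x 68 (y) x 4 mm, upright rib on top 50 (x) x 12 (y) x 20 high; 0.1 kg. Below the plate, 14 mm deep: end skirts and 2 grey sprung side clips. Point: rib's centre, 14 mm above the plate's underside, 28 above the skirts' foot it stands on. Fits either way round; on the tub it first perches 7 to 12 mm high on its clips; push down 6 to 10 N on the rib until the plate meets the rim.
- stone_mid (a point): Small grey-green stone block, 40 (x) x 28 (y) x 22 mm high, 0.06 kg, flat on the table. Point: its centre, 11 mm above its underside. May lie in the deep tub in any direction; fingers closing along the tub's length have most room.
- bottle: Bystander: white plastic bottle, 42 mm across, 125 mm high, upright; origin at the centre of its underside. Leave alone.
- tumbler: Bystander: clear glass tumbler, 72 mm across, 85 mm high; origin at the centre of its underside. Leave alone.
- brush: Bystander: brush 190 mm long, lying flat beyond the work; origin under its middle, x along its length. Leave alone.
Not all that is in view belongs to the job. Leave any turquoise look-alike of the part that bears four_mid alone.

How it is judged:
By the outcome, as a careful person would: the job done as asked, in the order asked, and still so for the second after the job is handed in, with the robot touching nothing.
It also fails if it takes over 112 s, if anything falls off the work surface, if the arm or the gripper's body presses on something with over 40 N, if the wrist force passes 120 N, or if a joint passes its speed limit or range.

## Working session

There is one attempt and no reset: what is moved stays moved. The work goes in short steps, Python scripts to look and compute and a tool call to move; the robot and the scene stay as the last step left them, time stands still between calls to the robot, and variables do not carry over. Pictures are saved under pics/ and viewed, about 12 in all and at most 16, crops included, and the job is handed in when it is done.

Besides the shell and the picture viewer there is one more tool, called after "Request:" as a command line: name --argument value ..., lists and objects as JSON in quotes. play_rows: Moves the arm, as the interface text tells. Its arguments: {"type":"object","properties":{"series":{"type":"array"},"squeeze":{"type":"number"}},"required":["series"]}

```bash
ls; mkdir -p pics
cat > h.py <<'E'
import numpy as np, cv2
from rig import *
from scipy.spatial.transform import Rotation as R
def ray(im,uv,st=None):
    f=200/np.tan(np.radians(im["vfov"])/2); u,v=uv
    a=np.array([(u-im["cx"])/f,(v-im["cy"])/f])
    if "hand_eye" in im:
        r=np.linalg.norm(a); d=np.array([*(a/r*np.sin(r) if r>0 else a),np.cos(r)])
        H=np.array(im["hand_eye"]); q=st["ee_rot"]; Rt=R.from_quat([*q[1:],q[0]]).as_matrix()
        return Rt@H[:3,3]+np.array(st["position"]), Rt@H[:3,:3]@d
    Rm=cv2.Rodrigues(np.array(im["rvec"],float))[0]; t=np.array(im["tvec"],float).ravel()
    d=Rm.T@np.array([*a,1]); return -Rm.T@t, d/np.linalg.norm(d)
def at_z(im,uv,z,st=None):
    o,d=ray(im,uv,st); return o+d*(z-o[2])/d[2]
def tri(rs):
    A=sum(np.eye(3)-np.outer(d,d) for o,d in rs); b=sum((np.eye(3)-np.outer(d,d))@o for o,d in rs)
    return np.linalg.solve(A,b)
def save(im,n): cv2.imwrite("pics/"+n,cv2.cvtColor(im["pixels"],cv2.COLOR_RGB2BGR))
E
python3 - <<'E'
from h import *
print(get_state())
for n in ["scene","side"]:
    im=get_image(n); save(im,n+"0.png"); print(n,{k:v for k,v in im.items() if k!="pixels"})
    for l in ["deep_mid","two_mid","four_mid","lid_grip","stone_mid","bottle","tumbler","brush"]:
        for m in masks_of(im,l)[:3]: print(l,round(m["p"],2),m["xy"],m["region"].sum(),at_z(im,m["xy"],0.02).round(3))
E
```

```text
pics
{'clock': 0.0, 'qpos': array([-1.42602160e+00,  2.76593781e-01,  1.50614859e+00,  1.59143868e-05,
        1.36067909e+00, -1.21003514e-01]), 'qd': array([-0.00051875, -0.00094453,  0.00013458,  0.00182273,  0.00181755,
        0.00248016]), 'effort': array([ 1.87456517e-04, -4.16768575e+01, -2.45802462e+01,  1.66392838e-04,
        1.10734851e-02, -9.04764050e-06]), 'position': array([ 0.15094766, -0.55425859,  0.21613426]), 'ee_rot': array([-6.44420016e-04,  7.94561510e-01, -6.07182979e-01, -6.48786986e-04]), 'contact_force': array([-0.48832941,  0.52065482, -0.40268807]), 'moment': array([ 0.0205604 , -0.02671429,  0.02182333]), 'width': 0.08510801059086785}
scene {'vfov': 55.433905345692665, 'cx': 321.52314189080255, 'cy': 204.32108044638719, 'rvec': array([ 1.00224741,  2.55924596, -0.92897078]), 'tvec': array([ 0.43631524, -0.25510213,  1.35017687]), 'shot': 1}
deep_mid 0.63 [324.0, 180.2] 936 [ 0.483 -0.107  0.02 ]
two_mid 0.79 [418.8, 263.0] 1156 [0.504 0.277 0.02 ]
four_mid 0.77 [373.8, 215.7] 964 [0.474 0.092 0.02 ]
four_mid 0.74 [389.7, 181.3] 709 [0.339 0.034 0.02 ]
l
[... 254 characters left out ...]
04  0.02 ]
side {'vfov': 46.16748849138803, 'cx': 327.6636032906062, 'cy': 199.08977900172312, 'rvec': array([ 1.04276188, -2.50326933,  0.95747522]), 'tvec': array([0.40097783, 0.35023475, 0.81227987]), 'shot': 2}
deep_mid 0.8 [379.9, 205.5] 1637 [ 0.502 -0.104  0.02 ]
two_mid 0.75 [248.8, 304.7] 2229 [0.514 0.27  0.02 ]
four_mid 0.79 [396.6, 289.5] 1964 [0.334 0.04  0.02 ]
four_mid 0.56 [322.9, 260.2] 1772 [0.487 0.095 0.02 ]
lid_grip 0.69 [431.8, 171.9] 866 [ 0.484 -0.279  0.02 ]
stone_mid 0.79 [288.3, 210.6] 212 [0.638 0.056 0.02 ]
bottle 0.95 [163.5, 279.0] 970 [0.68  0.355 0.02 ]
tumbler 0.86 [401.8, 119.1] 977 [ 0.666 -0.386  0.02 ]
brush 0.67 [272.6, 168.0] 789 [ 0.769 -0.008  0.02 ]
```

View pics/scene0.png

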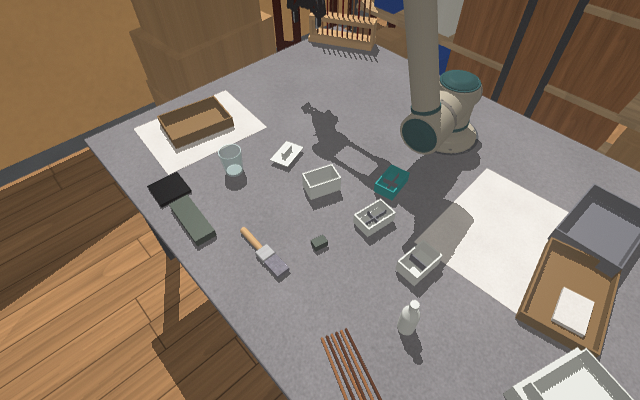

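View pics/side0.png

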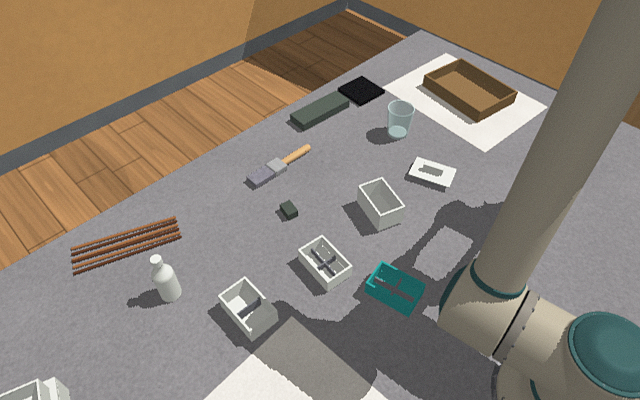

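Scene picture: deep undivided tub at (322,182), white four-compartment tub (374,217), turquoise look-alike (392,181), two-compartment tub (419,263), lid (286,154) and stone (319,242). Candidates for four_mid are scene (374,217), which is white with crossed dividers, and (392,181), which is turquoise and so the look-alike. I'll confirm that in a crop while fitting the poses.

```bash
cat >> h.py <<'E'
from scipy.optimize import minimize
def bx(L,W,z0,z1): return [[sx*L/2,sy*W/2,z] for sx in(-1,1) for sy in(-1,1) for z in(z0,z1)]
MODEL={"deep_mid":[bx(.1,.064,0,.06)],"two_mid":[bx(.1,.064,.006,.048)+bx(.086,.05,0,.006)],
"four_mid":[bx(.1,.064,.006,.042)+bx(.086,.05,0,.006)],"lid_grip":[bx(.104,.068,.0135,.018)+bx(.09,.05,0,.014),bx(.05,.012,.018,.038)],
"stone_mid":[bx(.04,.028,0,.022)]}
def proj(im,P,st=None):
    f=200/np.tan(np.radians(im["vfov"])/2)
    if "hand_eye" in im:
        H=np.array(im["hand_eye"]); q=st["ee_rot"]; Rt=R.from_quat([*q[1:],q[0]]).as_matrix()
        c=((P-np.array(st["position"]))@Rt-H[:3,3])@H[:3,:3]
        rho=np.linalg.norm(c[:,:2],axis=1); th=np.arctan2(rho,c[:,2]); n=c[:,:2]/np.maximum(rho,1e-9)[:,None]*th[:,None]
    else:
        Rm=cv2.Rodrigues(np.array(im["rvec"],float))[0]; c=P@Rm.T+np.array(im["tvec"],float).ravel(); n=c[:,:2]/c[:,2:]
    return n*f+[im["cx"],im["cy"]]
def render(im,label,p,st=None):
    S=4; out=np.zeros((400*S,640*S),np.uint8)
    for pts in MODEL[label]:
        P=R.from_euler("z",p[2]).apply(np.array(pts))+[p[0],p[1],p[3]]
        h=cv2.convexHull(((proj(im,P,st)+.5)*S).round().astype(np.int32)); cv2.fillConvexPoly(out,h,1)
    return cv2.resize(out.astype(np.float32),(640,400),interpolation=cv2.INTER_AREA)
def fit(label,views,x0,free_z=False):
    """views: list of (im,mask,st); returns x,y,yaw,z,iou"""
    def cost(p):
        p=[*p,0][:4]; c=0
        for im,m,st in views:
            r=render(im,label,p,st); c-=np.minimum(r,m).sum()/np.maximum(r,m).sum()/len(views)
        return c
    best=None
    for yaw in x0[2]:
        s=np.array([x0[0],x0[1],yaw]+([0.] if free_z else []))
        sim=np.vstack([s]+[s+d for d in np.diag([.01,.01,.2]+([.01] if free_z else []))])
        r=minimize(cost,s,method="Nelder-Mead",options=dict(initial_simplex=sim,xatol=2e-4,fatol=1e-4,maxiter=150))
        if best is None or r.fun<best.fun: best=r
    return [*best.x,0][:4],-best.fun
E
python3 - <<'E'
from h import *
ims=[get_image("scene"),get_image("side")]
for l in MODEL:
    v=[];g=[]
    for im in ims:
        ms=masks_of(im,l)
        # white one: low saturation
        def sat(m): px=im["pixels"][m["region"]].astype(int); return np.median(px.max(1)-px.min(1))
        ms=[m for m in ms if m["p"]>.4 and sat(m)<40][:1]
        if not ms: print("miss",l); continue
        m=ms[0]; v.append((im,m["region"].astype(np.float32),None)); g.append(at_z(im,m["xy"],.02))
    for fz in (0,1):
        p,i=fit(l,v,[*np.mean(g,0)[:2],[0,.7,-.7,1.5]] ,fz); print(l,fz,np.round(p,4),round(i,3))
a=ims[0]["pixels"][150:250,330:430]; b=ims[1]["pixels"][220:320,290:430]
c=np.hstack([cv2.resize(a,(300,300)),cv2.resize(b,(420,300))]); cv2.imwrite("pics/crop1.png",c[:,:,::-1])
E
```

```text
deep_mid 0 [ 0.5016 -0.1021 -0.3368  0.    ] 0.924
deep_mid 1 [ 5.008e-01 -1.024e-01 -3.253e-01 -4.000e-04] 0.923
two_mid 0 [ 0.5069  0.2763 -0.0274  0.    ] 0.957
two_mid 1 [ 5.0700e-01  2.7580e-01  3.1076e+00 -1.0000e-03] 0.959
four_mid 0 [ 0.4802  0.0984 -0.1128  0.    ] 0.943
four_mid 1 [ 0.4801  0.0982 -0.1257 -0.0008] 0.944
lid_grip 0 [ 0.4865 -0.285   0.357   0.    ] 0.922
lid_grip 1 [ 4.862e-01 -2.847e-01  3.335e-01  2.000e-04] 0.922
stone_mid 0 [ 0.6458  0.0499 -0.2464  0.    ] 0.863
stone_mid 1 [ 0.6464  0.0491 -0.2593 -0.0019] 0.873
```

View pics/crop1.png

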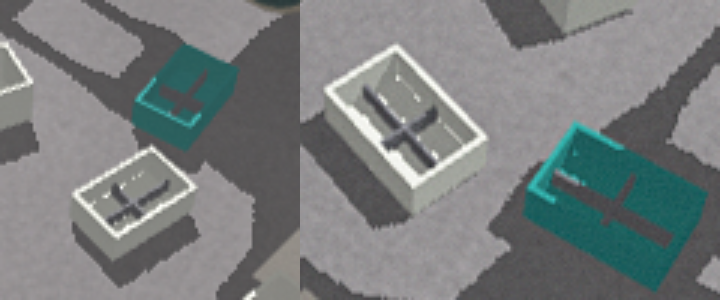

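The crop shows the white tub with crossed grey dividers (scene 374,217; side 325,263) as the wanted one. The turquoise one is left alone. The two-view fits put every free height within 2 mm of the table. The stone goes first.

Request:
play_rows --series '[{"fingers": -1, "dx": 26, "dy": 32, "dz": 0, "turn": -0.027}, {"fingers": -1, "dx": 26, "dy": 32, "dz": 0, "turn": -0.027}, {"fingers": -1, "dx": 26, "dy": 32, "dz": 0, "turn": -0.027}, {"fingers": -1, "dx": 26, "dy": 32, "dz": 0, "turn": -0.027}, {"fingers": -1, "dx": 26, "dy": 32, "dz": 0, "turn": -0.027}, {"fingers": -1, "dx": 26, "dy": 32, "dz": 0, "turn": -0.027}, {"fingers": -1, "dx": 26, "dy": 32, "dz": 0, "turn": -0.027}, {"fingers": -1, "dx": 26, "dy": 32, "dz": 0, "turn": -0.027}, {"fingers": -1, "dx": 26, "dy": 32, "dz": 0, "turn": -0.027}, {"fingers": -1, "dx": 26, "dy": 32, "dz": 0, "turn": -0.027}, {"fingers": -1, "dx": 26, "dy": 32, "dz": 0, "turn": -0.027}, {"fingers": -1, "dx": 26, "dy": 32, "dz": 0, "turn": -0.027}, {"fingers": -1, "dx": 26, "dy": 32, "dz": 0, "turn": -0.027}, {"fingers": -1, "dx": 26, "dy": 32, "dz": 0, "turn": -0.027}, {"fingers": -1, "dx": 26, "dy": 32, "dz": 0, "turn": -0.027}, {"fingers": -1, "dx": 26, "dy": 32, "dz": 0, "turn": -0.027}, {"fingers": -1, "dx": 26, "dy": 32, "dz": 0, "turn": -0.027}, {"fingers": -1, "dx": 26, "dy": 32, "dz": 0, "turn": -0.027}, {"fingers": -1, "dx": 26, "dy": 32, "dz": 0, "turn": -0.027}]' --squeeze 30

```text
clock: 3.08
position: [0.6426, 0.0584, 0.2192]
ee_rot: [-0.003, -0.599, 0.801, -0.005]
contact_force: [0.2, -0.1, -0.2]
width: 0.0855
```

```bash
cat >> h.py <<'E'
def look(label,guess,yaws,cams=("wrist",),name=None,fz=False):
    v=[]
    for c in cams:
        st=get_state(); im=get_image(c)
        ms=masks_of(im,label)
        def sat(m): px=im["pixels"][m["region"]].astype(int); return np.median(px.max(1)-px.min(1))
        ms=[m for m in ms if sat(m)<40]
        print(c,[(round(m["p"],2),m["xy"]) for m in ms])
        if name: save(im,name+"_"+c+".png")
        if ms: v.append((im,ms[0]["region"].astype(np.float32),st if c=="wrist" else None))
    st=get_state(); q=st["ee_rot"]; tx=R.from_quat([*q[1:],q[0]]).as_matrix()
    print("tcp",np.round(st["position"],4),"jaw",round(np.arctan2(tx[1,0],tx[0,0]),3),"tilt",np.round(tx[:,2],4),"F",np.round(st["contact_force"],2),"w",round(st["width"],4),"t",round(st["clock"],2))
    if not v: return
    p,i=fit(label,v,[*guess,yaws],fz); print(label,np.round(p,4),"iou",round(i,3)); return p
E
python3 - <<'E'
from h import *
look("stone_mid",[.646,.05],[-.25],name="w1")
E
```

```text
wrist [(0.63, [322.3, 164.3])]
tcp [0.645  0.0619 0.218 ] jaw -1.852 tilt [ 0.0043 -0.0084 -1.    ] F [-0.11 -0.76 -0.42] w 0.0851 t 3.18
stone_mid [ 0.6459  0.0484 -0.2545  0.    ] iou 0.941
```

View pics/w1_wrist.png

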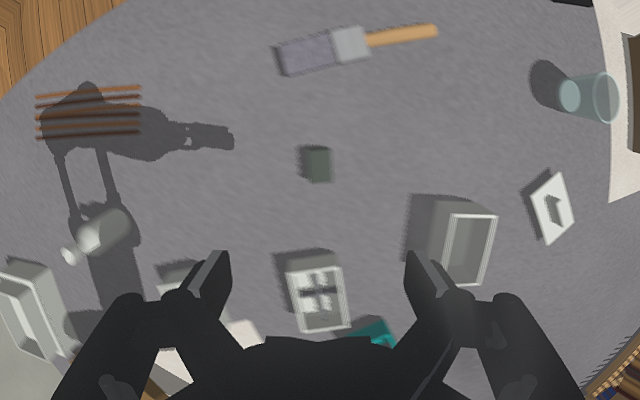

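The wrist view shows the stone at (318,164), agreeing with the two-view fit to about 2 mm. Descending.

Request:
play_rows --series '[{"fingers": -1, "dx": 1, "dy": -7, "dz": -30, "turn": 0.027}, {"fingers": -1, "dx": 0, "dy": -6, "dz": -36}, {"fingers": -1, "dz": -36}, {"fingers": -1, "dz": -36}, {"fingers": -1, "dz": -25}, {"fingers": -1, "dz": -10}, {"fingers": -1, "dz": 0}, {"fingers": -1, "dz": 0}]'

```text
invalid input at $.series[1]: expected keys fingers, dx, dy, dz, turn
```

Request:
play_rows --series '[{"fingers": -1, "dx": 1, "dy": -7, "dz": -30, "turn": 0.027}, {"fingers": -1, "dx": 0, "dy": -6, "dz": -36, "turn": 0}, {"fingers": -1, "dx": 0, "dy": 0, "dz": -36, "turn": 0}, {"fingers": -1, "dx": 0, "dy": 0, "dz": -36, "turn": 0}, {"fingers": -1, "dx": 0, "dy": 0, "dz": -25, "turn": 0}, {"fingers": -1, "dx": 0, "dy": 0, "dz": -10, "turn": 0}, {"fingers": -1, "dx": 0, "dy": 0, "dz": 0, "turn": 0}, {"fingers": -1, "dx": 0, "dy": 0, "dz": 0, "turn": 0}]'

```text
clock: 3.85
position: [0.6469, 0.0486, 0.0414]
ee_rot: [0.001, -0.615, 0.788, -0.008]
contact_force: [-0.2, -0.1, 0.8]
width: 0.0858
```

```bash
cat > s.py <<'E'
from h import *
st=get_state(); q=st["ee_rot"]; tx=R.from_quat([*q[1:],q[0]]).as_matrix()
print("tcp",np.round(st["position"],4),"jaw",round(np.arctan2(tx[1,0],tx[0,0]),3),"tilt",np.round(tx[:,2],4),"F",np.round(st["contact_force"],2),"w",round(st["width"],4),"t",round(st["clock"],2),"q",np.round(st["qpos"],2))
E
python3 s.py
```

```text
tcp [0.6469 0.0486 0.0414] jaw -1.817 tilt [ 0.0116 -0.0102 -0.9999] F [-0.2  -0.11  0.84] w 0.0858 t 3.85 q [-0.03  0.51  1.59 -0.01  1.03  1.8 ]
```

Request:
play_rows --series '[{"fingers": -1, "dx": 0, "dy": 0, "dz": -16, "turn": 0}, {"fingers": -1, "dx": 0, "dy": 0, "dz": -10, "turn": 0}, {"fingers": 0, "dx": 0, "dy": 0, "dz": 0, "turn": 0}, {"fingers": 0.2, "dx": 0, "dy": 0, "dz": 0, "turn": 0}, {"fingers": 1, "dx": 0, "dy": 0, "dz": 0, "turn": 0}, {"fingers": 1, "dx": 0, "dy": 0, "dz": 0, "turn": 0}, {"fingers": 1, "dx": 0, "dy": 0, "dz": 0, "turn": 0}, {"fingers": 1, "dx": 0, "dy": 0, "dz": 0, "turn": 0}]' --squeeze 30

```text
clock: 4.52
position: [0.6551, 0.0476, 0.0265]
ee_rot: [0.009, -0.615, 0.788, -0.014]
contact_force: [-0.0, -0.2, 0.4]
width: 0.0122
```

```bash
python3 s.py
python3 - <<'E'
from h import *
look("stone_mid",[.646,.05],[-.25],cams=("wrist","scene","side"),name="w2")
a=cv2.imread("pics/w2_wrist.png"); b=cv2.imread("pics/w2_side.png")[160:260,220:380]
cv2.imwrite("pics/w2.png",np.vstack([a[:,:][100:400,80:560],cv2.resize(b,(480,300))]))
E
```

```text
tcp [0.6551 0.0476 0.0265] jaw -1.817 tilt [ 0.0316 -0.0111 -0.9994] F [-0.05 -0.19  0.38] w 0.0122 t 4.52 q [-0.03  0.53  1.6  -0.01  0.98  1.8 ]
wrist [(0.82, [317.3, 235.2])]
scene [(0.54, [319.5, 245.6])]
side [(0.78, [287.3, 210.4])]
tcp [0.6544 0.0477 0.0256] jaw -1.817 tilt [ 0.0299 -0.011  -0.9995] F [ 0.91  0.01 -0.47] w 0.0003 t 4.82
stone_mid [ 0.6469  0.0497 -0.2807  0.    ] iou 0.719
```

View pics/w2.png

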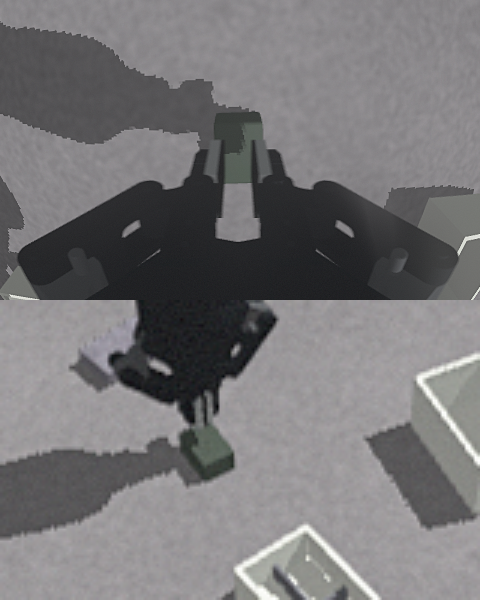

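The wrist view shows the fingers closed above the stone: the descent stopped short at TCP z 0.026 and drifted 8 mm in x. I'll open, lift and look again.

Request:
play_rows --series '[{"fingers": -1, "dx": 0, "dy": 0, "dz": 20, "turn": 0}, {"fingers": -1, "dx": -4, "dy": 0, "dz": 20, "turn": 0}, {"fingers": -1, "dx": -4, "dy": 0, "dz": 20, "turn": 0}, {"fingers": -1, "dx": 0, "dy": 0, "dz": 10, "turn": 0}, {"fingers": -1, "dx": 0, "dy": 0, "dz": 0, "turn": 0}, {"fingers": -1, "dx": 0, "dy": 0, "dz": 0, "turn": 0}]'

```text
clock: 5.32
position: [0.6442, 0.0477, 0.0953]
ee_rot: [0.006, -0.615, 0.788, -0.012]
contact_force: [-1.0, -0.3, 0.0]
width: 0.0723
```

```bash
python3 s.py
python3 - <<'E'
from h import *
look("stone_mid",[.646,.05],[-.25],cams=("wrist",),name="w3")
look("stone_mid",[.646,.05],[-.25],cams=("scene","side"),fz=True)
E
```

```text
tcp [0.6442 0.0477 0.0953] jaw -1.817 tilt [ 0.0241 -0.0109 -0.9997] F [-1.02 -0.34  0.05] w 0.0723 t 5.32 q [-0.03  0.45  1.55 -0.01  1.12  1.79]
wrist [(0.81, [314.4, 198.7])]
tcp [0.6438 0.0477 0.0945] jaw -1.817 tilt [ 0.0228 -0.0108 -0.9997] F [ 0.21 -0.99  0.37] w 0.0847 t 5.42
stone_mid [ 0.6464  0.0484 -0.2321  0.    ] iou 0.959
scene [(0.63, [321.4, 241.4]), (0.16, [375.1, 217.1])]
side [(0.54, [288.1, 213.1])]
tcp [0.6434 0.0476 0.094 ] jaw -1.817 tilt [ 0.0214 -0.0108 -0.9997] F [ 0.9  -0.21 -0.01] w 0.0854 t 5.62
stone_mid [ 6.469e-01  4.930e-02 -2.122e-01 -3.000e-04] iou 0.82
```

Request:
play_rows --series '[{"fingers": -1, "dx": 1, "dy": 1, "dz": -30, "turn": 0}, {"fingers": -1, "dx": 0, "dy": 0, "dz": -30, "turn": 0}, {"fingers": -1, "dx": 0, "dy": 0, "dz": -10, "turn": 0}, {"fingers": -1, "dx": 0, "dy": 0, "dz": -5, "turn": 0}]'

```text
clock: 5.95
position: [0.6465, 0.0487, 0.0178]
ee_rot: [0.007, -0.615, 0.788, -0.012]
contact_force: [-0.9, -0.3, 0.1]
width: 0.0856
```

Request:
play_rows --series '[{"fingers": -1, "dx": 0, "dy": 0, "dz": 0, "turn": 0}]'

```text
clock: 6.03
position: [0.6451, 0.0486, 0.0161]
ee_rot: [0.006, -0.615, 0.788, -0.011]
contact_force: [-0.2, -0.7, -0.6]
width: 0.0851
```

Request:
play_rows --series '[{"fingers": 1, "dx": 1, "dy": 0, "dz": -2, "turn": 0}, {"fingers": 1, "dx": 0, "dy": 0, "dz": 0, "turn": 0}, {"fingers": 1, "dx": 0, "dy": 0, "dz": 0, "turn": 0}, {"fingers": 1, "dx": 0, "dy": 0, "dz": 0, "turn": 0}, {"fingers": 1, "dx": 0, "dy": 0, "dz": 0, "turn": 0}, {"fingers": 1, "dx": 0, "dy": 0, "dz": 0, "turn": 0}]' --squeeze 30

```text
clock: 6.53
position: [0.6497, 0.0485, 0.0186]
ee_rot: [0.008, -0.615, 0.788, -0.014]
contact_force: [-0.5, 0.8, -0.6]
width: 0.0118
```

Run:
```python
from h import *
look("stone_mid",[.646,.05],[-.25],cams=("wrist","side"),name="w4")
a=cv2.imread("pics/w4_wrist.png"); b=cv2.imread("pics/w4_side.png")[170:250,240:340]
cv2.imwrite("pics/w4.png",np.hstack([cv2.resize(a[190:330,240:400],(400,350),interpolation=2),cv2.resize(b,(400,350),interpolation=2)]))
```

```text
wrist [(0.92, [318.1, 232.0])]
side [(0.51, [258.3, 172.4]), (0.46, [288.8, 211.0])]
tcp [0.6493 0.0485 0.0181] jaw -1.817 tilt [ 0.029  -0.0111 -0.9995] F [-0.47 -0.01  0.06] w -0.0002 t 6.73
stone_mid [ 0.6459  0.048  -0.1885  0.    ] iou 0.34
```

View pics/w4.png

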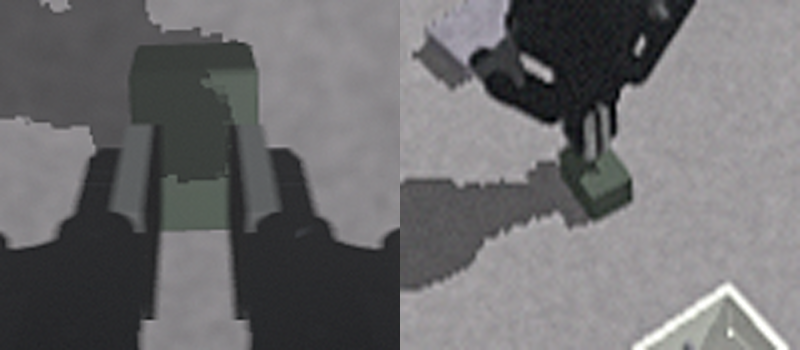

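Run:
```python
from h import *
st=get_state(); im=get_image("side"); sc=get_image("scene"); w=get_image("wrist")
for z in (0,.01,.02,.03,.04): print(z,at_z(im,(288.,208.),z).round(4))
# where TCP and tips (0.011 ahead) project
q=st["ee_rot"]; Rt=R.from_quat([*q[1:],q[0]]).as_matrix(); 
P=np.array([st["position"]+Rt[:,2]*d for d in (-.03,-.008,0,.011)])
print(st["position"])
for i in (im,sc,w): print(proj(i,P,st).round(1))
print(w["hand_eye"],w["vfov"])
out=[]
for i in (im,sc,w):
    a=i["pixels"].copy(); 
    for u,v in proj(i,P,st): cv2.circle(a,(int(u),int(v)),1,(255,0,0),-1)
    u,v=proj(i,P,st)[2]; u=int(u);v=int(v); out.append(cv2.resize(a[v-40:v+40,u-40:u+40],(260,260),interpolation=0))
cv2.imwrite("pics/tip.png",np.hstack(out)[:,:,::-1])
```

```text
0 [0.6583 0.0407 0.    ]
0.01 [0.6515 0.046  0.01  ]
0.02 [0.6447 0.0513 0.02  ]
0.03 [0.6379 0.0567 0.03  ]
0.04 [0.6312 0.062  0.04  ]
[0.64927785 0.04852478 0.01807558]
[[287.1 198.4]
 [287.5 204.6]
 [287.6 206.8]
 [287.9 209.8]]
[[318.4 235.1]
 [318.3 239.8]
 [318.3 241.5]
 [318.2 243.8]]
[[315.9 270.7]
 [316.1 250.1]
 [316.1 243.8]
 [316.2 235.9]]
[[ 9.99999512e-01 -9.80316429e-04 -1.25188974e-04  8.06356172e-04]
 [ 9.74634756e-04  9.57275064e-01  2.89177285e-01 -7.35980772e-02]
 [-1.63644960e-04 -2.89177265e-01  9.57275552e-01 -1.57181641e-01]
 [ 0.00000000e+00  0.00000000e+00  0.00000000e+00  1.00000000e+00]] 65.70646984690485
```

View pics/tip.png

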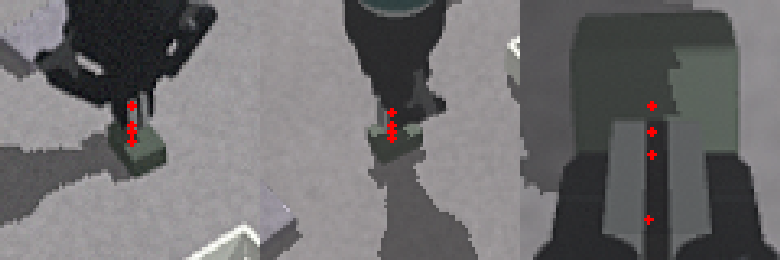

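The projected TCP sits about 8 mm below the visible fingertips, so the tips are higher than the stated 11 mm ahead. I'll check by touching the stone's top gently with the shut fingers.

Request:
play_rows --series '[{"fingers": 1, "dx": -2, "dy": 0, "dz": -3, "turn": 0}, {"fingers": 1, "dx": 0, "dy": 0, "dz": -2, "turn": 0}]'

```text
clock: 7.05
position: [0.6472, 0.0485, 0.0127]
ee_rot: [0.008, -0.615, 0.788, -0.013]
contact_force: [-0.4, -0.4, 0.0]
width: 0.0001
```

Request:
play_rows --series '[{"fingers": 1, "dx": 0, "dy": 0, "dz": -2, "turn": 0}, {"fingers": 1, "dx": 0, "dy": 0, "dz": -2, "turn": 0}]'

```text
clock: 7.22
position: [0.6469, 0.0485, 0.0081]
ee_rot: [0.008, -0.615, 0.788, -0.013]
contact_force: [0.2, 0.5, -0.6]
width: 0.0002
```

Request:
play_rows --series '[{"fingers": 1, "dx": 0, "dy": 0, "dz": -2, "turn": 0}, {"fingers": 1, "dx": 0, "dy": 0, "dz": -2, "turn": 0}]'

```text
clock: 7.38
position: [0.6469, 0.0485, 0.0078]
ee_rot: [0.008, -0.615, 0.788, -0.013]
contact_force: [-4.0, -0.2, 14.4]
width: 0.0
```

```bash
python3 s.py
python3 - <<'E'
from h import *
st=get_state(); out=[]
q=st["ee_rot"]; Rt=R.from_quat([*q[1:],q[0]]).as_matrix(); P=np.array([st["position"]+Rt[:,2]*d for d in (-.03,0,.011)])
for n in ("side","scene","wrist"):
    i=get_image(n); a=i["pixels"].copy()
    for u,v in proj(i,P,st): a[int(v),int(u)]=(255,0,0)
    u,v=proj(i,P,st)[1].astype(int); out.append(cv2.resize(a[v-30:v+30,u-30:u+30],(260,260),interpolation=0))
cv2.imwrite("pics/tip2.png",np.hstack(out)[:,:,::-1])
E
```

```text
tcp [0.6469 0.0485 0.0078] jaw -1.817 tilt [ 0.0292 -0.0112 -0.9995] F [-4.   -0.21 14.35] w 0.0 t 7.38 q [-0.03  0.54  1.64 -0.01  0.93  1.8 ]
```

View pics/tip2.png

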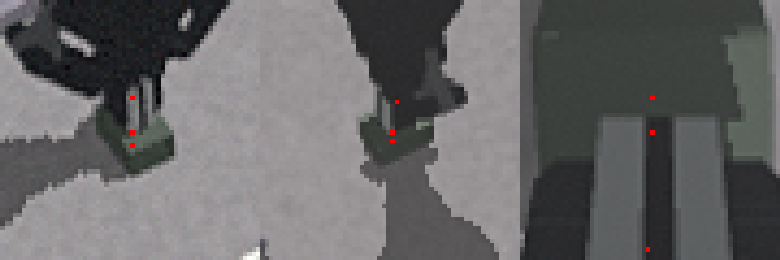

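Contact (14 N) on the stone's 22 mm top came at TCP z 0.008, so the shut tips really sit about 14 mm behind the reported TCP. I'll lift, open, and check the height with a free-z wrist fit.

Request:
play_rows --series '[{"fingers": 1, "dx": 0, "dy": 0, "dz": 20, "turn": 0}, {"fingers": -1, "dx": 0, "dy": 0, "dz": 20, "turn": 0}, {"fingers": -1, "dx": 0, "dy": 0, "dz": 10, "turn": 0}, {"fingers": -1, "dx": 0, "dy": 0, "dz": 0, "turn": 0}, {"fingers": -1, "dx": 0, "dy": 0, "dz": 0, "turn": 0}, {"fingers": -1, "dx": 0, "dy": 0, "dz": 0, "turn": 0}]'

```text
clock: 8.03
position: [0.6457, 0.0486, 0.0586]
ee_rot: [0.008, -0.615, 0.788, -0.013]
contact_force: [0.9, -0.0, 0.0]
width: 0.0605
```

```bash
python3 - <<'E'
from h import *
st=get_state(); im=get_image("wrist"); m=masks_of(im,"stone_mid")[0]["region"].astype(np.float32)
save(im,"w5.png")
for fz in (0,1): print(fit("stone_mid",[(im,m,st)],[.6465,.0485,[-.25]],fz))
m4=[k for k in masks_of(im,"four_mid")]
for k in m4: print(k["p"],k["xy"])
E
python3 s.py
```

```text
([np.float64(0.646434267402161), np.float64(0.0484290275947689), np.float64(-0.24697775122894985), 0], np.float64(0.9549831748008728))
([np.float64(0.6452608301981586), np.float64(0.048897044773346776), np.float64(-0.23161701232173693), np.float64(-0.0031666031060588484)], np.float64(0.9649110436439514))
0.55 [25.9, 280.6]
tcp [0.6451 0.0485 0.0579] jaw -1.817 tilt [ 0.0259 -0.0112 -0.9996] F [-0.15  0.07  0.24] w 0.081 t 8.18 q [-0.03  0.49  1.59 -0.01  1.04  1.8 ]
```

Request:
play_rows --series '[{"fingers": -1, "dx": 1, "dy": 0, "dz": -25, "turn": 0}, {"fingers": -1, "dx": 0, "dy": 0, "dz": -22, "turn": 0}, {"fingers": -1, "dx": 0, "dy": 0, "dz": -8, "turn": 0}, {"fingers": -1, "dx": 0, "dy": 0, "dz": -4, "turn": 0}]'

```text
clock: 8.52
position: [0.6467, 0.0485, -0.0035]
ee_rot: [0.007, -0.615, 0.788, -0.013]
contact_force: [-0.2, 0.6, -0.1]
width: 0.0854
```

Request:
play_rows --series '[{"fingers": -1, "dx": 0, "dy": 0, "dz": -3, "turn": 0}, {"fingers": -1, "dx": 0, "dy": 0, "dz": -3, "turn": 0}]'

```text
clock: 8.68
position: [0.6459, 0.0485, -0.011]
ee_rot: [0.006, -0.615, 0.788, -0.012]
contact_force: [0.0, 0.5, 1.0]
width: 0.0851
```

Request:
play_rows --series '[{"fingers": 1, "dx": 0, "dy": 0, "dz": 0, "turn": 0}, {"fingers": 1, "dx": 0, "dy": 0, "dz": 0, "turn": 0}, {"fingers": 1, "dx": -1, "dy": 0, "dz": 0, "turn": 0}, {"fingers": 1, "dx": -1, "dy": 0, "dz": 0, "turn": 0}, {"fingers": 1, "dx": 0, "dy": 0, "dz": 0, "turn": 0}, {"fingers": 1, "dx": 0, "dy": 0, "dz": 0, "turn": 0}]' --squeeze 30

```text
clock: 9.18
position: [0.6458, 0.0486, -0.0082]
ee_rot: [0.008, -0.615, 0.788, -0.013]
contact_force: [-0.2, 0.1, -1.4]
width: 0.0276
```

Stone gripped (27.6 mm). Lifting it, carrying it to the deep tub, and turning the jaws along the tub's length.

Request:
play_rows --series '[{"fingers": 1, "dx": 0, "dy": 0, "dz": 30, "turn": 0}, {"fingers": 1, "dx": 0, "dy": 0, "dz": 40, "turn": 0}, {"fingers": 1, "dx": 0, "dy": 0, "dz": 40, "turn": 0.05}, {"fingers": 1, "dx": -9, "dy": -9, "dz": 20, "turn": 0.095}, {"fingers": 1, "dx": -9, "dy": -10, "dz": 10, "turn": 0.095}, {"fingers": 1, "dx": -9, "dy": -9, "dz": 0, "turn": 0.095}, {"fingers": 1, "dx": -9, "dy": -10, "dz": 0, "turn": 0.095}, {"fingers": 1, "dx": -9, "dy": -9, "dz": 0, "turn": 0.095}, {"fingers": 1, "dx": -9, "dy": -10, "dz": 0, "turn": 0.095}, {"fingers": 1, "dx": -9, "dy": -9, "dz": 0, "turn": 0.095}, {"fingers": 1, "dx": -9, "dy": -10, "dz": 0, "turn": 0.095}, {"fingers": 1, "dx": -9, "dy": -9, "dz": 0, "turn": 0.095}, {"fingers": 1, "dx": -9, "dy": -10, "dz": 0, "turn": 0.095}, {"fingers": 1, "dx": -9, "dy": -9, "dz": 0, "turn": 0.095}, {"fingers": 1, "dx": -9, "dy": -10, "dz": 0, "turn": 0.095}, {"fingers": 1, "dx": -9, "dy": -9, "dz": 0, "turn": 0.095}, {"fingers": 1, "dx": -9, "dy": -10, "dz": 0, "turn": 0.095}, {"fingers": 1, "dx": -9, "dy": -9, "dz": 0, "turn": 0.095}, {"fingers": 1, "dx": -9, "dy": -9, "dz": 0, "turn": 0.05}]'

```text
clock: 10.77
position: [0.4927, -0.1062, 0.1415]
ee_rot: [-0.017, 0.994, -0.105, 0.009]
contact_force: [-0.7, -0.3, -0.3]
width: 0.0274
```

```bash
python3 - <<'E'
from h import *
look("deep_mid",[.501,-.102],[-.33],cams=("wrist",),name="w6")
im=cv2.imread("pics/w6_wrist.png")
E
python3 s.py
```

```text
wrist [(0.58, [321.3, 186.2])]
tcp [ 0.4919 -0.1066  0.1415] jaw -0.216 tilt [ 0.0197  0.0315 -0.9993] F [-0.23  0.16 -0.75] w 0.0274 t 10.87
deep_mid [ 0.5004 -0.1008 -0.3364  0.    ] iou 0.889
tcp [ 0.4919 -0.1066  0.1415] jaw -0.216 tilt [ 0.0197  0.0315 -0.9993] F [-0.23  0.16 -0.75] w 0.0274 t 10.87 q [-0.38  0.22  1.78  0.04  1.13 -0.18]
```

View pics/w6_wrist.png

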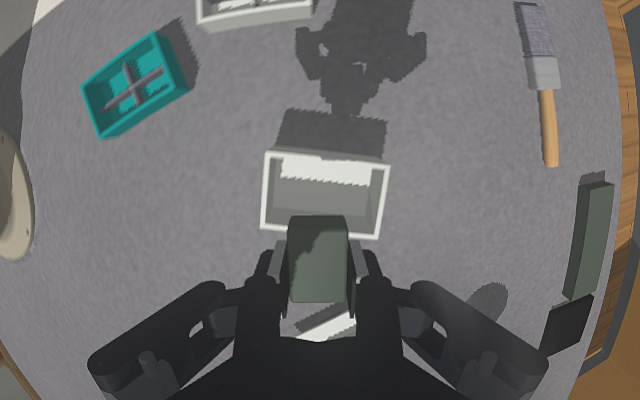

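The view shows the stone held above the deep tub (mouth at about (325,195)). The wrist fit of the tub agrees with the fixed views to about 1.5 mm. Aligning and descending.

Request:
play_rows --series '[{"fingers": 1, "dx": 5, "dy": 3, "dz": -10, "turn": -0.06}, {"fingers": 1, "dx": 4, "dy": 2, "dz": -20, "turn": -0.06}, {"fingers": 1, "dx": 0, "dy": 0, "dz": -25, "turn": 0}, {"fingers": 1, "dx": 0, "dy": 0, "dz": -10, "turn": 0}, {"fingers": 1, "dx": 0, "dy": 0, "dz": 0, "turn": 0}]'

```text
clock: 11.28
position: [0.5051, -0.1007, 0.0771]
ee_rot: [-0.016, 0.984, -0.175, 0.014]
contact_force: [-0.1, -0.7, -0.3]
width: 0.0274
```

```bash
python3 s.py
```

```text
tcp [ 0.5051 -0.1007  0.0771] jaw -0.353 tilt [ 0.0337  0.0272 -0.9991] F [-0.09 -0.69 -0.3 ] w 0.0274 t 11.28 q [-0.36  0.29  1.86  0.05  0.96 -0.03]
```

Request:
play_rows --series '[{"fingers": 1, "dx": -4, "dy": -1, "dz": -12, "turn": 0.01}, {"fingers": 1, "dx": -1, "dy": 0, "dz": -15, "turn": 0}, {"fingers": 1, "dx": -1, "dy": 0, "dz": -15, "turn": 0}, {"fingers": 1, "dx": 0, "dy": 0, "dz": -10, "turn": 0}]'

```text
clock: 11.62
position: [0.504, -0.101, 0.0272]
ee_rot: [-0.016, 0.985, -0.172, 0.019]
contact_force: [-0.1, -0.9, -0.7]
width: 0.0272
```

Request:
play_rows --series '[{"fingers": 1, "dx": 0, "dy": 0, "dz": -8, "turn": 0}, {"fingers": 1, "dx": 0, "dy": 0, "dz": -4, "turn": 0}]'

```text
clock: 11.78
position: [0.5049, -0.1004, 0.0147]
ee_rot: [-0.017, 0.985, -0.172, 0.019]
contact_force: [-0.1, 0.1, -1.3]
width: 0.0271
```

Request:
play_rows --series '[{"fingers": 1, "dx": -3, "dy": -1, "dz": -4, "turn": 0}, {"fingers": 1, "dx": -2, "dy": 0, "dz": -3, "turn": 0}]'

```text
clock: 11.95
position: [0.5012, -0.1014, 0.0079]
ee_rot: [-0.017, 0.985, -0.172, 0.02]
contact_force: [0.4, -0.1, -1.2]
width: 0.0273
```

Request:
play_rows --series '[{"fingers": 1, "dx": -1, "dy": 0, "dz": -3, "turn": 0}]'

```text
clock: 12.03
position: [0.5004, -0.1015, 0.0051]
ee_rot: [-0.016, 0.985, -0.172, 0.02]
contact_force: [-0.0, -0.3, -1.0]
width: 0.0272
```

Request:
play_rows --series '[{"fingers": 1, "dx": 0, "dy": 0, "dz": -2, "turn": 0}, {"fingers": 1, "dx": 0, "dy": 0, "dz": -1, "turn": 0}]'

```text
clock: 12.2
position: [0.5002, -0.1016, 0.0022]
ee_rot: [-0.016, 0.985, -0.173, 0.021]
contact_force: [-0.6, -0.6, -0.6]
width: 0.0271
```

Request:
play_rows --series '[{"fingers": 0.1, "dx": 0, "dy": 0, "dz": -1, "turn": 0}, {"fingers": 0.1, "dx": 0, "dy": 0, "dz": 0, "turn": 0}, {"fingers": 0.1, "dx": 0, "dy": 0, "dz": 0, "turn": 0}, {"fingers": 0.1, "dx": 0, "dy": 0, "dz": 5, "turn": 0}]'

```text
clock: 12.53
position: [0.5018, -0.1022, 0.0069]
ee_rot: [-0.016, 0.985, -0.173, 0.022]
contact_force: [0.5, 0.1, -0.2]
width: 0.0384
```

Request:
play_rows --series '[{"fingers": 0.1, "dx": 0, "dy": 0, "dz": 20, "turn": 0}, {"fingers": 0.1, "dx": 0, "dy": 0, "dz": 35, "turn": 0}, {"fingers": 0, "dx": 0, "dy": 0, "dz": 40, "turn": 0}, {"fingers": -1, "dx": 0, "dy": 0, "dz": 40, "turn": -0.05}, {"fingers": -1, "dx": 0, "dy": 31, "dz": 30, "turn": -0.1}, {"fingers": -1, "dx": 0, "dy": 31, "dz": 0, "turn": -0.1}, {"fingers": -1, "dx": 0, "dy": 31, "dz": 0, "turn": -0.1}, {"fingers": -1, "dx": 0, "dy": 31, "dz": 0, "turn": -0.1}, {"fingers": -1, "dx": 0, "dy": 31, "dz": 0, "turn": -0.1}, {"fingers": -1, "dx": 0, "dy": 31, "dz": 0, "turn": -0.1}, {"fingers": -1, "dx": 0, "dy": 31, "dz": 0, "turn": -0.1}, {"fingers": -1, "dx": 0, "dy": 31, "dz": 0, "turn": -0.1}, {"fingers": -1, "dx": 0, "dy": 31, "dz": 0, "turn": -0.1}, {"fingers": -1, "dx": 0, "dy": 31, "dz": 0, "turn": -0.1}, {"fingers": -1, "dx": 0, "dy": 31, "dz": 0, "turn": -0.1}, {"fingers": -1, "dx": 0, "dy": 31, "dz": 0, "turn": -0.1}, {"fingers": -1, "dx": 0, "dy": 0, "dz": 0, "turn": 0}]'

```text
clock: 13.95
position: [0.4962, 0.2835, 0.19]
ee_rot: [0.003, -0.67, 0.741, -0.034]
contact_force: [-0.3, 0.4, -0.4]
width: 0.0855
```

```bash
cat >> h.py <<'E'
def both(label,guess,yaws,name):
    st=get_state(); v=[]
    for c in ("wrist","scene","side"):
        im=get_image(c); save(im,name+"_"+c+".png")
        ms=[m for m in masks_of(im,label) if np.median(np.ptp(im["pixels"][m["region"]].astype(int),axis=1))<40]
        ms=[m for m in ms if m["p"]>.3]
        if ms: v.append((im,ms[0]["region"].astype(np.float32),st if c=="wrist" else None))
        if ms and c!="side": p,i=fit(label,v[-1:],[*guess,yaws]); print(c,np.round(p,4),round(i,3))
    for fz in (0,1): p,i=fit(label,v,[*guess,yaws],fz); print(len(v),"views",np.round(p,4),round(i,3))
E
python3 s.py
python3 - <<'E'
from h import *
both("two_mid",[.507,.276],[-.027],"w7")
im=get_image("side"); a=im["pixels"][160:250,330:430]; cv2.imwrite("pics/stone_in.png",cv2.resize(a,(500,450),interpolation=2)[:,:,::-1])
E
```

```text
tcp [0.4962 0.2835 0.19  ] jaw -1.672 tilt [ 0.0499 -0.0455 -0.9977] F [-0.28  0.41 -0.44] w 0.0855 t 13.95 q [ 0.44  0.28  1.57 -0.07  1.26  2.13]
wrist [ 0.5064  0.2759 -0.0322  0.    ] 0.981
scene [ 0.5077  0.2752 -0.0278  0.    ] 0.966
3 views [ 0.5064  0.2759 -0.0332  0.    ] 0.956
3 views [ 0.5065  0.2758 -0.0391 -0.001 ] 0.958
```

View pics/stone_in.png

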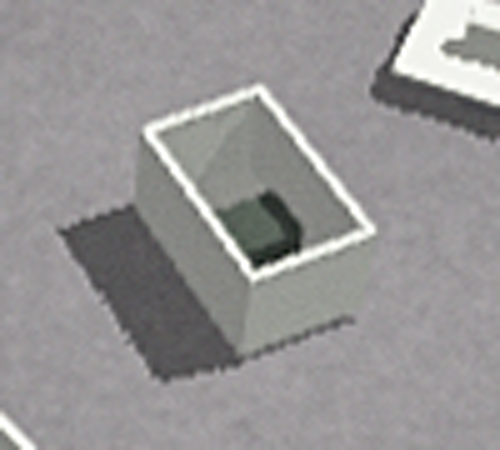

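The stone lies flat in the deep tub (crop 260,230). The three-view fit of the two-compartment tub is (0.5065, 0.276), yaw -0.033, with height within 1 mm. The tool has picked up about 4° of tilt, so I'll descend slowly and watch it.

Request:
play_rows --series '[{"fingers": -1, "dx": 4, "dy": -3, "dz": -10, "turn": 0.034}, {"fingers": -1, "dx": 4, "dy": -3, "dz": -10, "turn": 0.034}, {"fingers": -1, "dx": 2, "dy": -2, "dz": -10, "turn": 0}, {"fingers": -1, "dx": 0, "dy": 0, "dz": -10, "turn": 0}, {"fingers": -1, "dx": 0, "dy": 0, "dz": -10, "turn": 0}, {"fingers": -1, "dx": 0, "dy": 0, "dz": -10, "turn": 0}, {"fingers": -1, "dx": 0, "dy": 0, "dz": -5, "turn": 0}, {"fingers": -1, "dx": 0, "dy": 0, "dz": -5, "turn": 0}]'

```text
clock: 14.97
position: [0.5076, 0.2623, 0.1175]
ee_rot: [0.004, -0.692, 0.721, -0.036]
contact_force: [0.4, 0.6, 0.1]
width: 0.0855
```

```bash
python3 s.py
```

```text
tcp [0.5076 0.2623 0.1175] jaw -1.614 tilt [ 0.0547 -0.0458 -0.9974] F [0.41 0.65 0.1 ] w 0.0855 t 14.97 q [ 0.4   0.33  1.69 -0.07  1.09  2.04]
```

Request:
play_rows --series '[{"fingers": -1, "dx": 0, "dy": 0, "dz": 0, "turn": 0}, {"fingers": -1, "dx": 0, "dy": 0, "dz": 0, "turn": 0}, {"fingers": -1, "dx": 0, "dy": 0, "dz": 0, "turn": 0}, {"fingers": -1, "dx": 0, "dy": 0, "dz": 0, "turn": 0}]'

```text
clock: 15.3
position: [0.5067, 0.2627, 0.1159]
ee_rot: [0.003, -0.692, 0.721, -0.035]
contact_force: [-0.2, -0.3, -0.1]
width: 0.0859
```

```bash
python3 s.py
```

```text
tcp [0.5067 0.2627 0.1159] jaw -1.613 tilt [ 0.0523 -0.0466 -0.9975] F [-0.17 -0.25 -0.05] w 0.0859 t 15.3 q [ 0.4   0.33  1.69 -0.07  1.09  2.04]
```

Request:
play_rows --series '[{"fingers": -1, "dx": 0, "dy": 6, "dz": 40, "turn": 0}, {"fingers": -1, "dx": 0, "dy": 6, "dz": 40, "turn": 0}, {"fingers": -1, "dx": 0, "dy": 0, "dz": 0, "turn": 0}]'

```text
clock: 15.55
position: [0.5044, 0.2742, 0.1969]
ee_rot: [-0.0, -0.692, 0.721, -0.034]
contact_force: [0.8, 0.5, 0.7]
width: 0.0855
```

```bash
python3 s.py
```

```text
tcp [0.5044 0.2742 0.1969] jaw -1.613 tilt [ 0.0468 -0.0488 -0.9977] F [0.82 0.51 0.74] w 0.0855 t 15.55 q [ 0.42  0.28  1.56 -0.07  1.29  2.05]
```

Request:
play_rows --series '[{"fingers": -1, "dx": 0, "dy": 0, "dz": -7, "turn": 0}, {"fingers": -1, "dx": 0, "dy": 0, "dz": -7, "turn": 0}, {"fingers": -1, "dx": 0, "dy": 0, "dz": -7, "turn": 0}, {"fingers": -1, "dx": 0, "dy": 0, "dz": -7, "turn": 0}, {"fingers": -1, "dx": 0, "dy": 0, "dz": -7, "turn": 0}, {"fingers": -1, "dx": 0, "dy": 0, "dz": -7, "turn": 0}, {"fingers": -1, "dx": 0, "dy": 0, "dz": -7, "turn": 0}, {"fingers": -1, "dx": 0, "dy": 0, "dz": -7, "turn": 0}]'

```text
clock: 16.22
position: [0.5032, 0.2738, 0.1347]
ee_rot: [-0.0, -0.692, 0.721, -0.034]
contact_force: [-0.4, 0.3, 0.1]
width: 0.0853
```

```bash
python3 s.py
```

```text
tcp [0.5032 0.2738 0.1347] jaw -1.613 tilt [ 0.0467 -0.0488 -0.9977] F [-0.43  0.3   0.14] w 0.0853 t 16.22 q [ 0.42  0.32  1.65 -0.07  1.14  2.06]
```

Fast rises remove forward tilt and slow descents keep it, so I can trim the tool level. I'll turn a quarter so that the sideways tilt becomes forward tilt, then trim it off.

Request:
play_rows --series '[{"fingers": -1, "dx": 0, "dy": 0, "dz": 0, "turn": 0.1}, {"fingers": -1, "dx": 0, "dy": 0, "dz": 0, "turn": 0.1}, {"fingers": -1, "dx": 0, "dy": 0, "dz": 0, "turn": 0.1}, {"fingers": -1, "dx": 0, "dy": 0, "dz": 0, "turn": 0.1}, {"fingers": -1, "dx": 0, "dy": 0, "dz": 0, "turn": 0.1}, {"fingers": -1, "dx": 0, "dy": 0, "dz": 0, "turn": 0.1}, {"fingers": -1, "dx": 0, "dy": 0, "dz": 0, "turn": 0.1}, {"fingers": -1, "dx": 0, "dy": 0, "dz": 0, "turn": 0.1}, {"fingers": -1, "dx": 0, "dy": 0, "dz": 0, "turn": 0.1}, {"fingers": -1, "dx": 0, "dy": 0, "dz": 0, "turn": 0.1}, {"fingers": -1, "dx": 0, "dy": 0, "dz": 0, "turn": 0.1}, {"fingers": -1, "dx": 0, "dy": 0, "dz": 0, "turn": 0.1}, {"fingers": -1, "dx": 0, "dy": 0, "dz": 0, "turn": 0.1}, {"fingers": -1, "dx": 0, "dy": 0, "dz": 0, "turn": 0.05}]'

```text
clock: 17.38
position: [0.4979, 0.2708, 0.1186]
ee_rot: [-0.013, 0.995, -0.097, 0.024]
contact_force: [-0.2, 0.1, -0.3]
width: 0.0858
```

```bash
python3 s.py
```

```text
tcp [0.4979 0.2708 0.1186] jaw -0.195 tilt [ 0.0498  0.0212 -0.9985] F [-0.17  0.05 -0.34] w 0.0858 t 17.38 q [0.37 0.31 1.72 0.   1.06 0.57]
```

Request:
play_rows --series '[{"fingers": -1, "dx": 0, "dy": 0, "dz": 41, "turn": 0}, {"fingers": -1, "dx": 0, "dy": 0, "dz": 41, "turn": 0}, {"fingers": -1, "dx": 0, "dy": 0, "dz": 41, "turn": 0}, {"fingers": -1, "dx": 0, "dy": 0, "dz": 41, "turn": 0}, {"fingers": -1, "dx": 0, "dy": 0, "dz": 41, "turn": 0}, {"fingers": -1, "dx": 0, "dy": 0, "dz": 0, "turn": 0}]'

```text
clock: 17.88
position: [0.4917, 0.2674, 0.3226]
ee_rot: [-0.009, 0.995, -0.097, 0.016]
contact_force: [1.4, 0.2, 1.7]
width: 0.0856
```

```bash
python3 s.py
```

```text
tcp [0.4917 0.2674 0.3226] jaw -0.194 tilt [ 0.0333  0.0142 -0.9993] F [1.36 0.25 1.65] w 0.0856 t 17.88 q [0.37 0.19 1.36 0.   1.55 0.57]
```

Request:
play_rows --series '[{"fingers": -1, "dx": 0, "dy": 0, "dz": -20, "turn": 0}, {"fingers": -1, "dx": 0, "dy": 0, "dz": -20, "turn": 0}, {"fingers": -1, "dx": 0, "dy": 0, "dz": -20, "turn": 0}, {"fingers": -1, "dx": 0, "dy": 0, "dz": -20, "turn": 0}, {"fingers": -1, "dx": 0, "dy": 0, "dz": -20, "turn": 0}, {"fingers": -1, "dx": 0, "dy": 0, "dz": -20, "turn": 0}, {"fingers": -1, "dx": 0, "dy": 0, "dz": -20, "turn": 0}]'

```text
clock: 18.47
position: [0.4974, 0.2692, 0.1829]
ee_rot: [-0.014, 0.995, -0.097, 0.026]
contact_force: [-0.6, 0.1, -0.1]
width: 0.0857
```

```bash
python3 s.py
```

```text
tcp [0.4974 0.2692 0.1829] jaw -0.195 tilt [ 0.0545  0.0219 -0.9983] F [-0.59  0.11 -0.12] w 0.0857 t 18.47 q [0.37 0.25 1.63 0.   1.2  0.57]
```

Request:
play_rows --series '[{"fingers": -1, "dx": 0, "dy": 0, "dz": 41, "turn": 0}, {"fingers": -1, "dx": 0, "dy": 0, "dz": 41, "turn": 0}, {"fingers": -1, "dx": 0, "dy": 0, "dz": 41, "turn": 0}, {"fingers": -1, "dx": 0, "dy": 0, "dz": 41, "turn": 0}, {"fingers": -1, "dx": 0, "dy": 0, "dz": 41, "turn": 0}, {"fingers": -1, "dx": 0, "dy": 0, "dz": 41, "turn": 0}, {"fingers": -1, "dx": 0, "dy": 0, "dz": 41, "turn": 0}, {"fingers": -1, "dx": 0, "dy": 0, "dz": 0, "turn": 0}]'

```text
clock: 19.13
position: [0.4757, 0.26, 0.4521]
ee_rot: [-0.0, 0.995, -0.098, 0.0]
contact_force: [-0.1, -1.0, 1.2]
width: 0.0856
```

```bash
python3 s.py
```

```text
tcp [0.4757 0.26   0.4521] jaw -0.196 tilt [ 3.e-04 -0.e+00 -1.e+00] F [-0.07 -0.99  1.16] w 0.0856 t 19.13 q [ 0.37  0.19  1.06 -0.    1.89  0.57]
```

Request:
play_rows --series '[{"fingers": -1, "dx": 0, "dy": 0, "dz": -9, "turn": 0}, {"fingers": -1, "dx": 0, "dy": 0, "dz": -9, "turn": 0}, {"fingers": -1, "dx": 0, "dy": 0, "dz": -9, "turn": 0}, {"fingers": -1, "dx": 0, "dy": 0, "dz": -9, "turn": 0}, {"fingers": -1, "dx": 0, "dy": 0, "dz": -9, "turn": 0}, {"fingers": -1, "dx": 0, "dy": 0, "dz": -9, "turn": 0}, {"fingers": -1, "dx": 0, "dy": 0, "dz": -9, "turn": 0}, {"fingers": -1, "dx": 0, "dy": 0, "dz": -9, "turn": 0}, {"fingers": -1, "dx": 0, "dy": 0, "dz": -9, "turn": 0}, {"fingers": -1, "dx": 0, "dy": 0, "dz": -9, "turn": 0}]'

```text
clock: 19.97
position: [0.4702, 0.2574, 0.3345]
ee_rot: [0.006, 0.995, -0.098, -0.012]
contact_force: [-0.0, -0.5, 0.5]
width: 0.0851
```

```bash
python3 s.py
```

```text
tcp [0.4702 0.2574 0.3345] jaw -0.197 tilt [-0.025  -0.0103 -0.9996] F [-0.01 -0.48  0.46] w 0.0851 t 19.97 q [ 0.37  0.19  1.34 -0.    1.64  0.57]
```

Request:
play_rows --series '[{"fingers": -1, "dx": 3, "dy": 1, "dz": -20, "turn": 0}, {"fingers": -1, "dx": 3, "dy": 2, "dz": -20, "turn": 0}, {"fingers": -1, "dx": 3, "dy": 1, "dz": -20, "turn": 0}, {"fingers": -1, "dx": 3, "dy": 2, "dz": -20, "turn": 0}, {"fingers": -1, "dx": 3, "dy": 1, "dz": -20, "turn": 0}, {"fingers": -1, "dx": 3, "dy": 2, "dz": -20, "turn": 0}, {"fingers": -1, "dx": 3, "dy": 1, "dz": -20, "turn": 0}, {"fingers": -1, "dx": 3, "dy": 2, "dz": -20, "turn": 0}, {"fingers": -1, "dx": 3, "dy": 1, "dz": -14, "turn": 0}]'

```text
clock: 20.72
position: [0.4779, 0.2627, 0.1243]
ee_rot: [0.016, 0.995, -0.098, -0.031]
contact_force: [-0.1, 0.9, -0.2]
width: 0.0854
```

```bash
python3 s.py
```

```text
tcp [0.4779 0.2627 0.1243] jaw -0.198 tilt [-0.0644 -0.0261 -0.9976] F [-0.1   0.92 -0.16] w 0.0854 t 20.72 q [ 0.38  0.34  1.66 -0.    1.22  0.57]
```

Request:
play_rows --series '[{"fingers": -1, "dx": -36, "dy": -15, "dz": 0, "turn": 0}, {"fingers": -1, "dx": -36, "dy": -15, "dz": 0, "turn": 0}, {"fingers": -1, "dx": -36, "dy": -15, "dz": 0, "turn": 0}, {"fingers": -1, "dx": 0, "dy": 0, "dz": 0, "turn": 0}]'

```text
clock: 21.05
position: [0.3548, 0.2114, 0.1048]
ee_rot: [0.025, 0.994, -0.099, -0.047]
contact_force: [-0.5, 0.3, 0.0]
width: 0.0856
```

```bash
python3 s.py
```

```text
tcp [0.3548 0.2114 0.1048] jaw -0.2 tilt [-0.0989 -0.0397 -0.9943] F [-0.5   0.25  0.02] w 0.0856 t 21.05 q [ 0.37  0.19  1.93 -0.    1.12  0.57]
```

Request:
play_rows --series '[{"fingers": -1, "dx": 9, "dy": 4, "dz": 0, "turn": 0}, {"fingers": -1, "dx": 9, "dy": 4, "dz": 0, "turn": 0}, {"fingers": -1, "dx": 9, "dy": 4, "dz": 0, "turn": 0}, {"fingers": -1, "dx": 9, "dy": 4, "dz": 0, "turn": 0}, {"fingers": -1, "dx": 9, "dy": 4, "dz": 0, "turn": 0}, {"fingers": -1, "dx": 9, "dy": 4, "dz": 0, "turn": 0}, {"fingers": -1, "dx": 9, "dy": 4, "dz": 0, "turn": 0}]'

```text
clock: 21.63
position: [0.4181, 0.2398, 0.0983]
ee_rot: [0.027, 0.993, -0.099, -0.052]
contact_force: [-0.3, 0.7, -0.6]
width: 0.085
```

```bash
python3 s.py
```

```text
tcp [0.4181 0.2398 0.0983] jaw -0.201 tilt [-0.1081 -0.0432 -0.9932] F [-0.28  0.68 -0.58] w 0.085 t 21.63 q [ 0.38  0.3   1.79 -0.    1.16  0.57]
```

Request:
play_rows --series '[{"fingers": -1, "dx": 38, "dy": 15, "dz": 0, "turn": 0}, {"fingers": -1, "dx": 38, "dy": 15, "dz": 0, "turn": 0}, {"fingers": -1, "dx": 38, "dy": 15, "dz": 0, "turn": 0}, {"fingers": -1, "dx": 0, "dy": 0, "dz": 0, "turn": 0}]'

```text
clock: 21.97
position: [0.5391, 0.2877, 0.0972]
ee_rot: [0.026, 0.994, -0.099, -0.05]
contact_force: [0.9, 0.8, -0.4]
width: 0.0854
```

```bash
python3 s.py
```

```text
tcp [0.5391 0.2877 0.0972] jaw -0.201 tilt [-0.1051 -0.0421 -0.9936] F [ 0.85  0.8  -0.39] w 0.0854 t 21.97 q [ 0.38  0.47  1.51 -0.    1.27  0.57]
```

The drift now runs steadily inward (about -0.11). I'll turn half around so that the same tendency brings the tool back to level.

Request:
play_rows --series '[{"fingers": -1, "dx": -2, "dy": -1, "dz": 3, "turn": 0.12}, {"fingers": -1, "dx": -2, "dy": -1, "dz": 3, "turn": 0.12}, {"fingers": -1, "dx": -2, "dy": -1, "dz": 3, "turn": 0.12}, {"fingers": -1, "dx": -2, "dy": -1, "dz": 3, "turn": 0.12}, {"fingers": -1, "dx": -2, "dy": -1, "dz": 3, "turn": 0.12}, {"fingers": -1, "dx": -2, "dy": 0, "dz": 3, "turn": 0.12}, {"fingers": -1, "dx": -2, "dy": 0, "dz": 3, "turn": 0.12}, {"fingers": -1, "dx": -2, "dy": 0, "dz": 3, "turn": 0.12}, {"fingers": -1, "dx": -2, "dy": 0, "dz": 3, "turn": 0.12}, {"fingers": -1, "dx": -2, "dy": 0, "dz": 3, "turn": 0.12}, {"fingers": -1, "dx": 0, "dy": 0, "dz": 3, "turn": 0.12}, {"fingers": -1, "dx": 0, "dy": 0, "dz": 3, "turn": 0.12}, {"fingers": -1, "dx": 0, "dy": 0, "dz": 3, "turn": 0.12}, {"fingers": -1, "dx": 0, "dy": 0, "dz": 3, "turn": 0.12}]'

```text
clock: 23.13
position: [0.5381, 0.291, 0.1346]
ee_rot: [0.054, 0.714, 0.698, -0.01]
contact_force: [0.5, -0.1, -1.2]
width: 0.0852
```

```bash
python3 s.py
```

```text
tcp [0.5381 0.291  0.1346] jaw 1.546 tilt [ 0.062  -0.0911 -0.9939] F [ 0.45 -0.08 -1.24] w 0.0852 t 23.13 q [ 0.45  0.38  1.56 -0.12  1.18 -1.06]
```

Request:
play_rows --series '[{"fingers": -1, "dx": -1, "dy": 0, "dz": 3, "turn": 0.12}, {"fingers": -1, "dx": -1, "dy": 0, "dz": 3, "turn": 0.12}, {"fingers": -1, "dx": -1, "dy": 0, "dz": 3, "turn": 0.12}, {"fingers": -1, "dx": -1, "dy": 0, "dz": 3, "turn": 0.12}, {"fingers": -1, "dx": -1, "dy": 0, "dz": 3, "turn": 0.12}, {"fingers": -1, "dx": -1, "dy": 0, "dz": 3, "turn": 0.12}, {"fingers": -1, "dx": -1, "dy": 0, "dz": 3, "turn": 0.12}, {"fingers": -1, "dx": -1, "dy": 0, "dz": 3, "turn": 0.12}, {"fingers": -1, "dx": -1, "dy": 0, "dz": 3, "turn": 0.12}, {"fingers": -1, "dx": 0, "dy": 0, "dz": 3, "turn": 0.1}, {"fingers": -1, "dx": 0, "dy": 0, "dz": 3, "turn": 0.05}]'

```text
clock: 24.05
position: [0.5387, 0.2968, 0.1691]
ee_rot: [0.051, 0.153, 0.987, 0.027]
contact_force: [-0.2, -0.2, 0.1]
width: 0.0853
```

```bash
python3 s.py
```

```text
tcp [0.5387 0.2968 0.1691] jaw 2.831 tilt [ 0.1082  0.0387 -0.9934] F [-0.15 -0.25  0.08] w 0.0853 t 24.05 q [ 0.39  0.3   1.59 -0.01  1.13 -2.44]
```

Request:
play_rows --series '[{"fingers": -1, "dx": 0, "dy": 0, "dz": 41, "turn": 0}, {"fingers": -1, "dx": 0, "dy": 0, "dz": 41, "turn": 0}, {"fingers": -1, "dx": 0, "dy": 0, "dz": 41, "turn": 0}, {"fingers": -1, "dx": 0, "dy": 0, "dz": 41, "turn": 0}]'

```text
clock: 24.38
position: [0.5345, 0.2943, 0.3267]
ee_rot: [0.04, 0.152, 0.987, 0.021]
contact_force: [1.2, 1.0, 0.1]
width: 0.0853
```

```bash
python3 s.py
```

```text
tcp [0.5345 0.2943 0.3267] jaw 2.833 tilt [ 0.0852  0.0294 -0.9959] F [1.24 1.03 0.1 ] w 0.0853 t 24.38 q [ 0.39  0.24  1.29 -0.01  1.52 -2.44]
```

Request:
play_rows --series '[{"fingers": -1, "dx": 0, "dy": 0, "dz": 41, "turn": 0}, {"fingers": -1, "dx": 0, "dy": 0, "dz": 41, "turn": 0}, {"fingers": -1, "dx": 0, "dy": 0, "dz": 41, "turn": 0}]'

```text
clock: 24.63
position: [0.5355, 0.2947, 0.4527]
ee_rot: [0.041, 0.153, 0.987, 0.022]
contact_force: [-0.2, 0.1, 0.1]
width: 0.0856
```

```bash
python3 s.py
```

```text
tcp [0.5355 0.2947 0.4527] jaw 2.833 tilt [ 0.0871  0.0302 -0.9957] F [-0.17  0.05  0.1 ] w 0.0856 t 24.63 q [ 0.39  0.25  0.98 -0.01  1.82 -2.44]
```

Request:
play_rows --series '[{"fingers": -1, "dx": 0, "dy": 0, "dz": -11, "turn": 0}, {"fingers": -1, "dx": 0, "dy": 0, "dz": -11, "turn": 0}, {"fingers": -1, "dx": 0, "dy": 0, "dz": -11, "turn": 0}, {"fingers": -1, "dx": 0, "dy": 0, "dz": -11, "turn": 0}, {"fingers": -1, "dx": 0, "dy": 0, "dz": -11, "turn": 0}, {"fingers": -1, "dx": 0, "dy": 0, "dz": -11, "turn": 0}]'

```text
clock: 25.13
position: [0.5435, 0.298, 0.3975]
ee_rot: [0.055, 0.153, 0.986, 0.03]
contact_force: [0.2, 0.2, -0.6]
width: 0.0854
```

```bash
python3 s.py
```

```text
tcp [0.5435 0.298  0.3975] jaw 2.831 tilt [ 0.1168  0.0424 -0.9923] F [ 0.17  0.22 -0.59] w 0.0854 t 25.13 q [ 0.39  0.23  1.14 -0.01  1.64 -2.44]
```

Request:
play_rows --series '[{"fingers": -1, "dx": 0, "dy": 0, "dz": 0, "turn": 0}, {"fingers": -1, "dx": 0, "dy": 0, "dz": 0, "turn": 0}, {"fingers": -1, "dx": 0, "dy": 0, "dz": 0, "turn": 0}]'

```text
clock: 25.38
position: [0.5421, 0.2974, 0.3903]
ee_rot: [0.05, 0.153, 0.987, 0.027]
contact_force: [-0.3, -0.2, 0.1]
width: 0.0854
```

Request:
play_rows --series '[{"fingers": -1, "dx": 0, "dy": 0, "dz": -20, "turn": 0}, {"fingers": -1, "dx": 0, "dy": 0, "dz": -20, "turn": 0}, {"fingers": -1, "dx": 0, "dy": 0, "dz": -20, "turn": 0}]'

```text
clock: 25.63
position: [0.5458, 0.2988, 0.3348]
ee_rot: [0.055, 0.153, 0.986, 0.031]
contact_force: [0.8, -0.2, 0.3]
width: 0.0852
```

Request:
play_rows --series '[{"fingers": -1, "dx": 0, "dy": 0, "dz": -20, "turn": 0}, {"fingers": -1, "dx": 0, "dy": 0, "dz": -20, "turn": 0}, {"fingers": -1, "dx": 0, "dy": 0, "dz": -20, "turn": 0}]'

```text
clock: 25.88
position: [0.5473, 0.2995, 0.2743]
ee_rot: [0.058, 0.153, 0.986, 0.032]
contact_force: [0.1, 0.6, -0.1]
width: 0.0854
```

Request:
play_rows --series '[{"fingers": -1, "dx": 0, "dy": 0, "dz": 0, "turn": 0}, {"fingers": -1, "dx": 0, "dy": 0, "dz": 0, "turn": 0}]'

```text
clock: 26.05
position: [0.5455, 0.2988, 0.2703]
ee_rot: [0.054, 0.153, 0.986, 0.03]
contact_force: [0.1, 0.9, 0.6]
width: 0.0852
```

Request:
play_rows --series '[{"fingers": -1, "dx": 0, "dy": 0, "dz": 20, "turn": 0}, {"fingers": -1, "dx": 0, "dy": 0, "dz": 20, "turn": 0}, {"fingers": -1, "dx": 0, "dy": 0, "dz": 20, "turn": 0}]'

```text
clock: 26.3
position: [0.5441, 0.2981, 0.3298]
ee_rot: [0.051, 0.153, 0.987, 0.028]
contact_force: [0.4, -0.1, 0.2]
width: 0.0854
```

Request:
play_rows --series '[{"fingers": -1, "dx": 0, "dy": 0, "dz": 0, "turn": 0}, {"fingers": -1, "dx": 0, "dy": 0, "dz": 0, "turn": 0}]'

```text
clock: 26.47
position: [0.5475, 0.2995, 0.3383]
ee_rot: [0.057, 0.153, 0.986, 0.032]
contact_force: [-0.7, 0.5, -0.3]
width: 0.0852
```

The drift is partly fixed in the tool frame. What matters for a level grasp is the tilt along the jaw axis. I'll turn the jaws radial and use the reach limit, where the arm must tilt the tool outward, to trim that component.

Request:
play_rows --series '[{"fingers": -1, "dx": 8, "dy": 3, "dz": -5, "turn": -0.12}, {"fingers": -1, "dx": 8, "dy": 3, "dz": -5, "turn": -0.12}, {"fingers": -1, "dx": 8, "dy": 3, "dz": -5, "turn": -0.12}, {"fingers": -1, "dx": 8, "dy": 3, "dz": -5, "turn": -0.12}, {"fingers": -1, "dx": 8, "dy": 3, "dz": -5, "turn": -0.12}, {"fingers": -1, "dx": 8, "dy": 3, "dz": -5, "turn": -0.12}, {"fingers": -1, "dx": 8, "dy": 3, "dz": 0, "turn": -0.12}, {"fingers": -1, "dx": 8, "dy": 3, "dz": 0, "turn": -0.12}, {"fingers": -1, "dx": 8, "dy": 3, "dz": 0, "turn": -0.12}, {"fingers": -1, "dx": 8, "dy": 3, "dz": 0, "turn": -0.12}, {"fingers": -1, "dx": 8, "dy": 3, "dz": 0, "turn": -0.12}, {"fingers": -1, "dx": 8, "dy": 3, "dz": 0, "turn": -0.12}, {"fingers": -1, "dx": 8, "dy": 3, "dz": 0, "turn": -0.12}, {"fingers": -1, "dx": 8, "dy": 3, "dz": 0, "turn": -0.12}, {"fingers": -1, "dx": 8, "dy": 3, "dz": 0, "turn": -0.12}, {"fingers": -1, "dx": 8, "dy": 3, "dz": 0, "turn": -0.12}, {"fingers": -1, "dx": 8, "dy": 3, "dz": 0, "turn": -0.12}, {"fingers": -1, "dx": 8, "dy": 3, "dz": 0, "turn": -0.12}, {"fingers": -1, "dx": 8, "dy": 3, "dz": 0, "turn": -0.12}, {"fingers": -1, "dx": 8, "dy": 3, "dz": 0, "turn": -0.12}]'

```text
clock: 28.13
position: [0.7121, 0.364, 0.3039]
ee_rot: [0.05, 0.983, 0.167, -0.049]
contact_force: [0.3, 0.9, -0.7]
width: 0.0852
```

```bash
cat >> s.py <<'E'
t=tx[:2,2]; q1=st["qpos"][0]
print("tool tilt along jaw %.4f  toolY %.4f | radial %.4f tang %.4f"%(t@tx[:2,0],t@tx[:2,1],t@[np.cos(q1),np.sin(q1)],t@[-np.sin(q1),np.cos(q1)]))
E
python3 s.py
```

```text
tcp [0.7121 0.364  0.3039] jaw 0.332 tilt [-0.0803 -0.115  -0.9901] F [ 0.35  0.88 -0.67] w 0.0852 t 28.13 q [ 0.42  0.74  0.5  -0.08  2.02  0.05]
tool tilt along jaw -0.1126  toolY 0.0813 | radial -0.1202 tang -0.0723
```

Request:
play_rows --series '[{"fingers": -1, "dx": 36, "dy": 16, "dz": 0, "turn": 0}, {"fingers": -1, "dx": 36, "dy": 16, "dz": 0, "turn": 0}, {"fingers": -1, "dx": 36, "dy": 16, "dz": 0, "turn": 0}]'

```text
clock: 28.38
position: [0.7735, 0.3867, 0.2727]
ee_rot: [0.047, 0.984, 0.166, -0.042]
contact_force: [-1.9, -0.5, -1.4]
width: 0.0855
```

```bash
python3 s.py
```

```text
tcp [0.7735 0.3867 0.2727] jaw 0.331 tilt [-0.066  -0.1073 -0.992 ] F [-1.89 -0.54 -1.41] w 0.0855 t 28.38 q [ 0.41  0.91  0.23 -0.08  2.11  0.04]
tool tilt along jaw -0.0968  toolY 0.0790 | radial -0.1037 tang -0.0716
```

Request:
play_rows --series '[{"fingers": -1, "dx": 7, "dy": 3, "dz": 4, "turn": 0}, {"fingers": -1, "dx": 7, "dy": 3, "dz": 4, "turn": 0}]'

```text
clock: 28.55
position: [0.7785, 0.3871, 0.2649]
ee_rot: [0.047, 0.984, 0.166, -0.042]
contact_force: [-0.3, 0.3, 0.6]
width: 0.0853
```

```bash
python3 s.py; python3 -c "
from rig import *
print(get_state()['qpos'])"
```

```text
tcp [0.7785 0.3871 0.2649] jaw 0.331 tilt [-0.0666 -0.1071 -0.992 ] F [-0.28  0.34  0.6 ] w 0.0853 t 28.55 q [ 0.41  0.92  0.22 -0.08  2.1   0.04]
tool tilt along jaw -0.0973  toolY 0.0786 | radial -0.1040 tang -0.0714
[ 0.41273894  0.91750803  0.22203867 -0.08304694  2.1049597   0.03909086]
```

Request:
play_rows --series '[{"fingers": -1, "dx": -11, "dy": -5, "dz": 1, "turn": 0}, {"fingers": -1, "dx": -11, "dy": -5, "dz": 1, "turn": 0}, {"fingers": -1, "dx": -11, "dy": -5, "dz": 1, "turn": 0}, {"fingers": -1, "dx": -11, "dy": -5, "dz": 1, "turn": 0}, {"fingers": -1, "dx": -11, "dy": -5, "dz": 1, "turn": 0}, {"fingers": -1, "dx": -11, "dy": -5, "dz": 1, "turn": 0}, {"fingers": -1, "dx": -11, "dy": -5, "dz": 0, "turn": 0}, {"fingers": -1, "dx": -11, "dy": -5, "dz": 0, "turn": 0}, {"fingers": -1, "dx": -11, "dy": -5, "dz": 0, "turn": 0}, {"fingers": -1, "dx": -11, "dy": -5, "dz": 0, "turn": 0}, {"fingers": -1, "dx": -11, "dy": -5, "dz": 0, "turn": 0}, {"fingers": -1, "dx": -11, "dy": -5, "dz": 0, "turn": 0}, {"fingers": -1, "dx": -11, "dy": -5, "dz": 0, "turn": 0}, {"fingers": -1, "dx": -11, "dy": -5, "dz": 0, "turn": 0}, {"fingers": -1, "dx": -11, "dy": -5, "dz": 0, "turn": 0}, {"fingers": -1, "dx": -11, "dy": -5, "dz": 0, "turn": 0}, {"fingers": -1, "dx": -5, "dy": -2, "dz": 0, "turn": 0}, {"fingers": -1, "dx": 0, "dy": 0, "dz": 0, "turn": 0}]'

```text
clock: 30.05
position: [0.5862, 0.3027, 0.3133]
ee_rot: [0.04, 0.985, 0.167, -0.013]
contact_force: [-0.4, 0.1, 0.0]
width: 0.0852
```

```bash
python3 s.py
```

```text
tcp [0.5862 0.3027 0.3133] jaw 0.334 tilt [-0.012  -0.0836 -0.9964] F [-0.39  0.12  0.01] w 0.0852 t 30.05 q [ 0.41  0.41  1.08 -0.07  1.7   0.07]
tool tilt along jaw -0.0388  toolY 0.0747 | radial -0.0446 tang -0.0718
```

Request:
play_rows --series '[{"fingers": -1, "dx": 0, "dy": 0, "dz": 41, "turn": 0}, {"fingers": -1, "dx": 0, "dy": 0, "dz": 41, "turn": 0}, {"fingers": -1, "dx": 0, "dy": 0, "dz": 41, "turn": 0}, {"fingers": -1, "dx": 0, "dy": 0, "dz": 41, "turn": 0}, {"fingers": -1, "dx": 0, "dy": 0, "dz": 41, "turn": 0}, {"fingers": -1, "dx": 0, "dy": 0, "dz": 0, "turn": 0}]'

```text
clock: 30.55
position: [0.5784, 0.3001, 0.5235]
ee_rot: [0.04, 0.985, 0.167, -0.013]
contact_force: [-1.6, -1.2, 0.4]
width: 0.0854
```

```bash
python3 s.py
```

```text
tcp [0.5784 0.3001 0.5235] jaw 0.335 tilt [-0.0119 -0.0829 -0.9965] F [-1.57 -1.2   0.45] w 0.0854 t 30.55 q [ 0.41  0.49  0.43 -0.09  2.27  0.02]
tool tilt along jaw -0.0385  toolY 0.0741 | radial -0.0443 tang -0.0712
```

Request:
play_rows --series '[{"fingers": -1, "dx": 0, "dy": 0, "dz": -7, "turn": 0}, {"fingers": -1, "dx": 0, "dy": 0, "dz": -7, "turn": 0}, {"fingers": -1, "dx": 0, "dy": 0, "dz": -7, "turn": 0}, {"fingers": -1, "dx": 0, "dy": 0, "dz": -7, "turn": 0}, {"fingers": -1, "dx": 0, "dy": 0, "dz": -7, "turn": 0}, {"fingers": -1, "dx": 0, "dy": 0, "dz": -7, "turn": 0}]'

```text
clock: 31.05
position: [0.5805, 0.3013, 0.4818]
ee_rot: [0.038, 0.985, 0.167, -0.006]
contact_force: [-0.7, -0.6, 0.0]
width: 0.0856
```

```bash
python3 s.py
```

```text
tcp [0.5805 0.3013 0.4818] jaw 0.336 tilt [ 9.00e-04 -7.71e-02 -9.97e-01] F [-0.69 -0.62  0.03] w 0.0856 t 31.05 q [ 0.41  0.44  0.62 -0.08  2.11  0.04]
tool tilt along jaw -0.0245  toolY 0.0729 | radial -0.0301 tang -0.0710
```

Request:
play_rows --series '[{"fingers": -1, "dx": -2, "dy": 0, "dz": -8, "turn": 0}, {"fingers": -1, "dx": -2, "dy": 0, "dz": -8, "turn": 0}, {"fingers": -1, "dx": -2, "dy": 0, "dz": -8, "turn": 0}, {"fingers": -1, "dx": -2, "dy": 0, "dz": -8, "turn": 0}, {"fingers": -1, "dx": -2, "dy": 0, "dz": -8, "turn": 0}, {"fingers": -1, "dx": -2, "dy": 0, "dz": -8, "turn": 0}, {"fingers": -1, "dx": -2, "dy": 0, "dz": -8, "turn": 0}, {"fingers": -1, "dx": -2, "dy": 0, "dz": -8, "turn": 0}]'

```text
clock: 31.72
position: [0.5595, 0.2999, 0.4005]
ee_rot: [0.04, 0.985, 0.168, -0.015]
contact_force: [0.3, 0.1, -0.2]
width: 0.0854
```

```bash
python3 s.py
```

```text
tcp [0.5595 0.2999 0.4005] jaw 0.336 tilt [-0.0153 -0.0835 -0.9964] F [ 0.29  0.08 -0.18] w 0.0854 t 31.72 q [ 0.42  0.37  0.93 -0.07  1.89  0.07]
tool tilt along jaw -0.0419  toolY 0.0734 | radial -0.0483 tang -0.0698
```

Tilt along the jaws is down to about 2.4°, which is good enough. Now to the two-compartment tub.

Request:
play_rows --series '[{"fingers": -1, "dx": -3, "dy": -1, "dz": -15, "turn": 0.07}, {"fingers": -1, "dx": -3, "dy": -1, "dz": -15, "turn": 0.07}, {"fingers": -1, "dx": -3, "dy": -1, "dz": -15, "turn": 0.07}, {"fingers": -1, "dx": -3, "dy": -1, "dz": -15, "turn": 0.07}, {"fingers": -1, "dx": -3, "dy": -1, "dz": -15, "turn": 0.07}, {"fingers": -1, "dx": -3, "dy": -1, "dz": -15, "turn": 0.07}, {"fingers": -1, "dx": -3, "dy": -1, "dz": -15, "turn": 0.07}, {"fingers": -1, "dx": -3, "dy": -1, "dz": -15, "turn": 0.07}, {"fingers": -1, "dx": -3, "dy": -1, "dz": -15, "turn": 0.07}, {"fingers": -1, "dx": -3, "dy": -1, "dz": -15, "turn": 0.07}, {"fingers": -1, "dx": -3, "dy": -1, "dz": -15, "turn": 0.07}, {"fingers": -1, "dx": -3, "dy": -1, "dz": -15, "turn": 0.07}, {"fingers": -1, "dx": -3, "dy": -1, "dz": -15, "turn": 0.07}, {"fingers": -1, "dx": -3, "dy": -1, "dz": -15, "turn": 0.07}, {"fingers": -1, "dx": -3, "dy": -1, "dz": -15, "turn": 0.07}, {"fingers": -1, "dx": -3, "dy": -1, "dz": -12, "turn": 0.07}, {"fingers": -1, "dx": -2, "dy": -1, "dz": -12, "turn": 0.07}, {"fingers": -1, "dx": 0, "dy": 0, "dz": -8, "turn": 0.01}, {"fingers": -1, "dx": 0, "dy": 0, "dz": -4, "turn": 0}, {"fingers": -1, "dx": 0, "dy": 0, "dz": 0, "turn": 0}]'

```text
clock: 33.38
position: [0.4753, 0.2699, 0.0937]
ee_rot: [0.04, 0.697, 0.716, -0.009]
contact_force: [-0.2, -0.0, -0.4]
width: 0.0857
```

```bash
python3 s.py
```

```text
tcp [0.4753 0.2699 0.0937] jaw 1.597 tilt [ 0.0439 -0.0682 -0.9967] F [-0.16 -0.03 -0.4 ] w 0.0857 t 33.38 q [ 0.45  0.33  1.76 -0.09  1.04 -1.11]
tool tilt along jaw -0.0691  toolY 0.0418 | radial 0.0102 tang -0.0804
```

Request:
play_rows --series '[{"fingers": -1, "dx": 8, "dy": 1, "dz": 0, "turn": -0.02}, {"fingers": -1, "dx": 8, "dy": 1, "dz": 0, "turn": -0.02}, {"fingers": -1, "dx": 8, "dy": 1, "dz": 0, "turn": -0.02}, {"fingers": -1, "dx": 6, "dy": 1, "dz": 0, "turn": 0}, {"fingers": -1, "dx": 0, "dy": 0, "dz": -8, "turn": 0}, {"fingers": -1, "dx": 0, "dy": 0, "dz": -8, "turn": 0}, {"fingers": -1, "dx": 0, "dy": 0, "dz": -4, "turn": 0}, {"fingers": -1, "dx": 0, "dy": 0, "dz": 0, "turn": 0}]'

```text
clock: 34.05
position: [0.5131, 0.2758, 0.0741]
ee_rot: [0.041, 0.722, 0.691, -0.007]
contact_force: [-0.5, 0.5, 0.9]
width: 0.0853
```

```bash
python3 s.py
```

```text
tcp [0.5131 0.2758 0.0741] jaw 1.526 tilt [ 0.0466 -0.0676 -0.9966] F [-0.52  0.49  0.86] w 0.0853 t 34.05 q [ 0.43  0.4   1.71 -0.09  1.03 -1.05]
tool tilt along jaw -0.0653  toolY 0.0493 | radial 0.0144 tang -0.0809
```

Request:
play_rows --series '[{"fingers": -1, "dx": -4, "dy": -1, "dz": -9, "turn": 0.01}, {"fingers": -1, "dx": -1, "dy": -1, "dz": -9, "turn": 0}, {"fingers": -1, "dx": 0, "dy": 0, "dz": -9, "turn": 0}, {"fingers": -1, "dx": 0, "dy": 0, "dz": -9, "turn": 0}, {"fingers": -1, "dx": 0, "dy": 0, "dz": -9, "turn": 0}, {"fingers": -1, "dx": 0, "dy": 0, "dz": -7, "turn": 0}]'

```text
clock: 34.55
position: [0.5075, 0.2738, 0.0187]
ee_rot: [0.041, 0.718, 0.695, -0.006]
contact_force: [-0.5, -0.5, 0.5]
width: 0.0854
```

Request:
play_rows --series '[{"fingers": -1, "dx": 0, "dy": 0, "dz": -6, "turn": 0}, {"fingers": -1, "dx": 0, "dy": 0, "dz": -4, "turn": 0}]'

```text
clock: 34.72
position: [0.5069, 0.2735, 0.0064]
ee_rot: [0.04, 0.718, 0.695, -0.007]
contact_force: [1.0, 0.0, -0.1]
width: 0.0856
```

```bash
python3 s.py
```

```text
tcp [0.5069 0.2735 0.0064] jaw 1.536 tilt [ 0.0462 -0.0676 -0.9966] F [ 1.02  0.04 -0.07] w 0.0856 t 34.72 q [ 0.43  0.47  1.8  -0.11  0.87 -1.04]
tool tilt along jaw -0.0658  toolY 0.0483 | radial 0.0140 tang -0.0807
```

Request:
play_rows --series '[{"fingers": -1, "dx": 0, "dy": 0, "dz": -4, "turn": 0}, {"fingers": 1, "dx": 0, "dy": 0, "dz": 0, "turn": 0}, {"fingers": 1, "dx": 0, "dy": 0, "dz": 0, "turn": 0}, {"fingers": 1, "dx": 0, "dy": 0, "dz": 0, "turn": 0}, {"fingers": 1, "dx": 0, "dy": 0, "dz": 0, "turn": 0}]' --squeeze 25

```text
clock: 35.13
position: [0.5071, 0.2737, 0.0015]
ee_rot: [0.04, 0.718, 0.695, -0.007]
contact_force: [-0.1, 0.5, -0.9]
width: 0.0642
```

```bash
python3 s.py
```

```text
tcp [0.5071 0.2737 0.0015] jaw 1.536 tilt [ 0.0458 -0.0678 -0.9967] F [-0.07  0.53 -0.92] w 0.0642 t 35.13 q [ 0.43  0.47  1.8  -0.11  0.86 -1.04]
tool tilt along jaw -0.0660  toolY 0.0478 | radial 0.0136 tang -0.0806
```

Gripped at 64.2 mm. Lifting and carrying to the deep tub.

Request:
play_rows --series '[{"fingers": 1, "dx": 0, "dy": 0, "dz": 8, "turn": 0}, {"fingers": 1, "dx": 0, "dy": 0, "dz": 15, "turn": 0}, {"fingers": 1, "dx": 0, "dy": 0, "dz": 20, "turn": 0}, {"fingers": 1, "dx": 0, "dy": 0, "dz": 20, "turn": 0}, {"fingers": 1, "dx": 0, "dy": 0, "dz": 20, "turn": 0}, {"fingers": 1, "dx": 0, "dy": -10, "dz": 15, "turn": -0.02}, {"fingers": 1, "dx": 0, "dy": -20, "dz": 10, "turn": -0.025}, {"fingers": 1, "dx": 0, "dy": -25, "dz": 5, "turn": -0.025}, {"fingers": 1, "dx": 0, "dy": -25, "dz": 0, "turn": -0.025}, {"fingers": 1, "dx": 0, "dy": -25, "dz": 0, "turn": -0.025}, {"fingers": 1, "dx": 0, "dy": -25, "dz": 0, "turn": -0.025}, {"fingers": 1, "dx": 0, "dy": -25, "dz": 0, "turn": -0.025}, {"fingers": 1, "dx": 0, "dy": -25, "dz": 0, "turn": -0.025}, {"fingers": 1, "dx": 0, "dy": -25, "dz": 0, "turn": -0.025}, {"fingers": 1, "dx": 0, "dy": -25, "dz": 0, "turn": -0.025}, {"fingers": 1, "dx": 0, "dy": -25, "dz": 0, "turn": -0.025}, {"fingers": 1, "dx": 0, "dy": -25, "dz": 0, "turn": -0.025}, {"fingers": 1, "dx": 0, "dy": -25, "dz": 0, "turn": -0.005}, {"fingers": 1, "dx": 0, "dy": -20, "dz": 0, "turn": 0}, {"fingers": 1, "dx": 0, "dy": -15, "dz": 0, "turn": 0}]'

```text
clock: 36.8
position: [0.5067, -0.0773, 0.1358]
ee_rot: [0.044, 0.816, 0.576, -0.004]
contact_force: [0.3, -0.8, -0.5]
width: 0.0646
```

Request:
play_rows --series '[{"fingers": 1, "dx": 0, "dy": -15, "dz": 0, "turn": 0}, {"fingers": 1, "dx": 0, "dy": -5, "dz": 0, "turn": 0}, {"fingers": 1, "dx": 0, "dy": 0, "dz": 0, "turn": 0}]'

```text
clock: 37.05
position: [0.5067, -0.1016, 0.138]
ee_rot: [0.046, 0.817, 0.574, -0.003]
contact_force: [0.2, -0.2, -0.8]
width: 0.0648
```

```bash
python3 s.py
python3 - <<'E'
from h import *
ims=[get_image("scene"),get_image("side")]
for l,g,y,fz in (("deep_mid",[.501,-.102],[-.336],0),("two_mid",[.51,-.1],[-.33],1)):
    v=[]
    for im in ims:
        ms=[m for m in masks_of(im,l) if m["p"]>.3]; print(l,[(round(m["p"],2),m["xy"]) for m in ms])
        if ms: v.append((im,ms[0]["region"].astype(np.float32),None))
    p0=[*g,y]
    if l=="two_mid":
        import h; MODEL["two_mid"]=[[[a,b,c+.1] for a,b,c in MODEL["two_mid"][0]]]
    p,i=fit(l,v,p0,fz); print(l,np.round(p,4),round(i,3))
a=np.hstack([cv2.resize(ims[0]["pixels"][110:210,270:380],(390,354)),cv2.resize(ims[1]["pixels"][120:240,320:440],(354,354))])
cv2.imwrite("pics/two_over.png",a[:,:,::-1])
E
```

```text
tcp [ 0.5067 -0.1016  0.138 ] jaw 1.223 tilt [ 0.047  -0.0787 -0.9958] F [ 0.25 -0.23 -0.83] w 0.0648 t 37.05 q [-0.29  0.22  1.8  -0.07  1.06 -1.48]
tool tilt along jaw -0.0579  toolY 0.0706 | radial 0.0673 tang -0.0622
deep_mid [(0.6, [322.8, 183.3])]
deep_mid [(0.6, [377.1, 204.2])]
deep_mid [ 0.5018 -0.1013 -0.3165  0.    ] 0.838
two_mid [(0.79, [312.0, 150.2])]
two_mid [(0.58, [389.2, 162.5])]
two_mid [ 0.503  -0.1112 -0.5378  0.0227] 0.626
```

View pics/two_over.png

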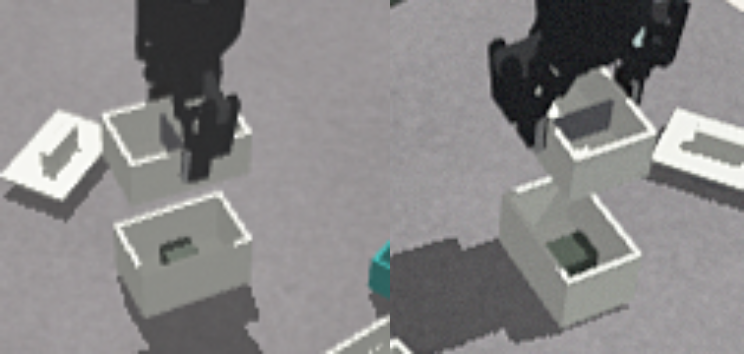

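The tub hangs level and aligned over the deep tub, with the stone visible inside below. Trimming x and y, then lowering.

Request:
play_rows --series '[{"fingers": 1, "dx": -3, "dy": -2, "dz": -8, "turn": 0.01}, {"fingers": 1, "dx": -2, "dy": -1, "dz": -10, "turn": 0}, {"fingers": 1, "dx": 0, "dy": 0, "dz": -10, "turn": 0}, {"fingers": 1, "dx": 0, "dy": 0, "dz": -10, "turn": 0}, {"fingers": 1, "dx": 0, "dy": 0, "dz": -10, "turn": 0}, {"fingers": 1, "dx": 0, "dy": 0, "dz": -6, "turn": 0}, {"fingers": 1, "dx": 0, "dy": 0, "dz": 0, "turn": 0}]'

```text
clock: 37.93
position: [0.4995, -0.0989, 0.0787]
ee_rot: [0.044, 0.811, 0.584, -0.004]
contact_force: [-0.4, 0.7, -0.6]
width: 0.0643
```

```bash
python3 s.py
```

```text
tcp [ 0.4995 -0.0989  0.0787] jaw 1.246 tilt [ 0.046  -0.0761 -0.996 ] F [-0.42  0.67 -0.64] w 0.0643 t 37.93 q [-0.29  0.27  1.9  -0.08  0.91 -1.49]
tool tilt along jaw -0.0573  toolY 0.0675 | radial 0.0657 tang -0.0600
```

Request:
play_rows --series '[{"fingers": 1, "dx": 2, "dy": -3, "dz": -3, "turn": -0.01}, {"fingers": 1, "dx": 0, "dy": -2, "dz": -4, "turn": 0}, {"fingers": 1, "dx": 0, "dy": 0, "dz": -4, "turn": 0}]'

```text
clock: 38.18
position: [0.5023, -0.104, 0.0676]
ee_rot: [0.045, 0.814, 0.58, -0.003]
contact_force: [0.4, -0.4, -0.9]
width: 0.0643
```

Request:
play_rows --series '[{"fingers": 1, "dx": 0, "dy": 0, "dz": 0, "turn": 0}]'

```text
clock: 38.27
position: [0.502, -0.1041, 0.067]
ee_rot: [0.045, 0.814, 0.58, -0.004]
contact_force: [-1.1, 0.4, -0.9]
width: 0.0642
```

```bash
python3 s.py
```

```text
tcp [ 0.502  -0.1041  0.067 ] jaw 1.236 tilt [ 0.0458 -0.0769 -0.996 ] F [-1.08  0.35 -0.91] w 0.0642 t 38.27 q [-0.3   0.29  1.91 -0.08  0.88 -1.49]
tool tilt along jaw -0.0575  toolY 0.0681 | radial 0.0662 tang -0.0602
```

Request:
play_rows --series '[{"fingers": 1, "dx": -1, "dy": 0, "dz": -3, "turn": 0}, {"fingers": 1, "dx": 0, "dy": 0, "dz": -3, "turn": 0}]'

```text
clock: 38.43
position: [0.5018, -0.1045, 0.0613]
ee_rot: [0.045, 0.814, 0.58, -0.003]
contact_force: [0.1, 0.8, -0.1]
width: 0.0644
```

Request:
play_rows --series '[{"fingers": 1, "dx": 0, "dy": 0, "dz": -2, "turn": 0}, {"fingers": 1, "dx": 0, "dy": 0, "dz": -2, "turn": 0}]'

```text
clock: 38.6
position: [0.5019, -0.1046, 0.0571]
ee_rot: [0.046, 0.814, 0.58, -0.003]
contact_force: [-0.1, 0.1, -1.7]
width: 0.0644
```

Request:
play_rows --series '[{"fingers": 1, "dx": 0, "dy": 0, "dz": -1, "turn": 0}, {"fingers": 1, "dx": 0, "dy": 0, "dz": -1, "turn": 0}]'

```text
clock: 38.77
position: [0.5024, -0.105, 0.0552]
ee_rot: [0.046, 0.813, 0.58, -0.003]
contact_force: [0.0, 0.3, 2.7]
width: 0.0647
```

It met the rim at TCP z 0.0552, with 0.0555 predicted for the foot fully home. Releasing and rising.

Request:
play_rows --series '[{"fingers": 0.3, "dx": 0, "dy": 0, "dz": 0, "turn": 0}, {"fingers": -0.6, "dx": 0, "dy": 0, "dz": 0, "turn": 0}, {"fingers": -1, "dx": 0, "dy": 0, "dz": 0, "turn": 0}, {"fingers": -1, "dx": 0, "dy": 0, "dz": 0, "turn": 0}, {"fingers": -1, "dx": 0, "dy": 0, "dz": 6, "turn": 0}, {"fingers": -1, "dx": 0, "dy": 0, "dz": 10, "turn": 0}, {"fingers": -1, "dx": 0, "dy": 0, "dz": 15, "turn": 0}, {"fingers": -1, "dx": 0, "dy": 0, "dz": 20, "turn": 0}, {"fingers": -1, "dx": 0, "dy": 0, "dz": 20, "turn": 0}, {"fingers": -1, "dx": 0, "dy": 0, "dz": 20, "turn": 0}, {"fingers": -1, "dx": 0, "dy": 20, "dz": 10, "turn": 0}, {"fingers": -1, "dx": 0, "dy": 30, "dz": 0, "turn": 0}, {"fingers": -1, "dx": 0, "dy": 30, "dz": 0, "turn": 0}, {"fingers": -1, "dx": -4, "dy": 30, "dz": 0, "turn": 0.05}, {"fingers": -1, "dx": -4, "dy": 30, "dz": 0, "turn": 0.05}, {"fingers": -1, "dx": -4, "dy": 25, "dz": 0, "turn": 0.05}, {"fingers": -1, "dx": -4, "dy": 20, "dz": 0, "turn": 0.05}, {"fingers": -1, "dx": -4, "dy": 10, "dz": 0, "turn": 0}, {"fingers": -1, "dx": 0, "dy": 0, "dz": 0, "turn": 0}]'

```text
clock: 40.35
position: [0.483, 0.0976, 0.1696]
ee_rot: [0.049, 0.75, 0.66, 0.008]
contact_force: [0.5, -0.1, 0.3]
width: 0.0855
```

```bash
python3 s.py
python3 - <<'E'
from h import *
both("four_mid",[.48,.0983],[-.12],"w8")
ims=[get_image("scene"),get_image("side")]
MODEL["two_mid"]=[[[a,b,c+.054] for a,b,c in MODEL["two_mid"][0]]]
v=[(im,masks_of(im,"two_mid")[0]["region"].astype(np.float32),None) for im in ims]
for fz in (0,1): p,i=fit("two_mid",v,[.501,-.102,[-.336]],fz); print("two",np.round(p,4),round(i,3))
a=np.hstack([cv2.resize(ims[0]["pixels"][130:220,280:370],(390,390),interpolation=2),cv2.resize(ims[1]["pixels"][140:240,330:430],(390,390),interpolation=2)])
cv2.imwrite("pics/two_on.png",a[:,:,::-1])
E
python3 s.py
```

```text
tcp [0.483  0.0976 0.1696] jaw 1.441 tilt [ 0.0765 -0.064  -0.995 ] F [ 0.54 -0.12  0.34] w 0.0855 t 40.35 q [ 0.11  0.15  1.8  -0.08  1.12 -1.3 ]
tool tilt along jaw -0.0535  toolY 0.0836 | radial 0.0687 tang -0.0723
wrist [ 0.4796  0.0966 -0.117   0.    ] 0.979
scene [ 0.4789  0.0963 -0.1103  0.    ] 0.924
3 views [ 0.4796  0.0969 -0.1103  0.    ] 0.944
3 views [ 0.4798  0.0972 -0.1108 -0.0017] 0.947
two [ 0.5034 -0.1028 -0.3135  0.    ] 0.932
two [ 0.5031 -0.104  -0.3291 -0.0028] 0.945
tcp [0.484  0.0949 0.169 ] jaw 1.437 tilt [ 0.0761 -0.0653 -0.995 ] F [-0.62 -0.62 -0.17] w 0.0853 t 40.85 q [ 0.11  0.16  1.8  -0.08  1.12 -1.3 ]
tool tilt along jaw -0.0545  toolY 0.0836 | radial 0.0686 tang -0.0732
```

View pics/two_on.png

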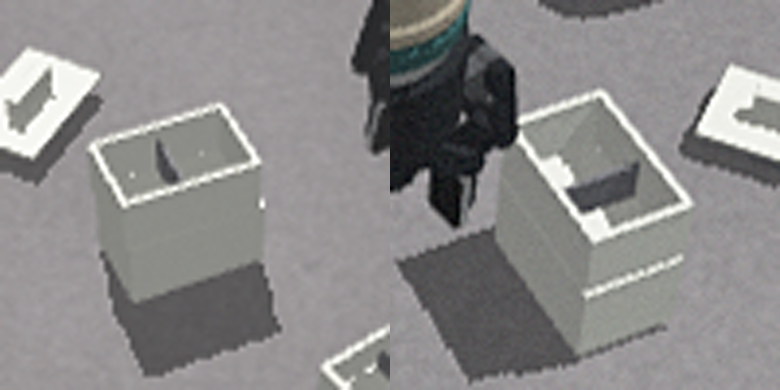

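The two-compartment tub sits level with its foot home (crop centre, even seam). The four-compartment tub is refit at (0.4797, 0.097), yaw -0.111. Descending on it.

Request:
play_rows --series '[{"fingers": -1, "dx": -1, "dy": 0, "dz": -10, "turn": 0.012}, {"fingers": -1, "dx": -1, "dy": 0, "dz": -12, "turn": 0.01}, {"fingers": -1, "dx": 0, "dy": 0, "dz": -12, "turn": 0}, {"fingers": -1, "dx": 0, "dy": 0, "dz": -12, "turn": 0}, {"fingers": -1, "dx": 0, "dy": 0, "dz": -12, "turn": 0}, {"fingers": -1, "dx": 0, "dy": 0, "dz": -12, "turn": 0}, {"fingers": -1, "dx": 0, "dy": 0, "dz": -12, "turn": 0}, {"fingers": -1, "dx": 0, "dy": 0, "dz": -12, "turn": 0}, {"fingers": -1, "dx": 0, "dy": 0, "dz": -12, "turn": 0}, {"fingers": -1, "dx": 0, "dy": 0, "dz": -8, "turn": 0}, {"fingers": -1, "dx": 0, "dy": 0, "dz": -4, "turn": 0}, {"fingers": -1, "dx": 0, "dy": 0, "dz": 0, "turn": 0}]'

```text
clock: 41.85
position: [0.4849, 0.0913, 0.047]
ee_rot: [0.051, 0.746, 0.664, 0.009]
contact_force: [0.1, -0.1, -0.7]
width: 0.0856
```

```bash
python3 s.py
```

```text
tcp [0.4849 0.0913 0.047 ] jaw 1.453 tilt [ 0.0817 -0.0641 -0.9946] F [ 0.08 -0.14 -0.72] w 0.0856 t 41.85 q [ 0.1   0.29  1.98 -0.1   0.8  -1.29]
tool tilt along jaw -0.0540  toolY 0.0880 | radial 0.0748 tang -0.0720
```

Request:
play_rows --series '[{"fingers": -1, "dx": -3, "dy": 3, "dz": -8, "turn": 0.007}, {"fingers": -1, "dx": 0, "dy": 1, "dz": -10, "turn": 0}, {"fingers": -1, "dx": 0, "dy": 0, "dz": -10, "turn": 0}, {"fingers": -1, "dx": 0, "dy": 0, "dz": -8, "turn": 0}, {"fingers": -1, "dx": 0, "dy": 0, "dz": -6, "turn": 0}]'

```text
clock: 42.27
position: [0.4846, 0.0962, 0.0055]
ee_rot: [0.053, 0.743, 0.667, 0.013]
contact_force: [0.0, 0.9, -0.0]
width: 0.0855
```

Request:
play_rows --series '[{"fingers": -1, "dx": 0, "dy": 0, "dz": -3, "turn": 0}]'

```text
clock: 42.35
position: [0.4842, 0.0963, 0.0018]
ee_rot: [0.053, 0.743, 0.667, 0.012]
contact_force: [-0.2, 0.5, -0.4]
width: 0.0852
```

```bash
python3 s.py
```

```text
tcp [0.4842 0.0963 0.0018] jaw 1.461 tilt [ 0.0894 -0.0624 -0.994 ] F [-0.21  0.51 -0.43] w 0.0852 t 42.35 q [ 0.11  0.35  2.04 -0.12  0.67 -1.26]
tool tilt along jaw -0.0522  toolY 0.0950 | radial 0.0819 tang -0.0719
```

Request:
play_rows --series '[{"fingers": -1, "dx": -2, "dy": -1, "dz": -3, "turn": 0}, {"fingers": 1, "dx": 0, "dy": 0, "dz": -1, "turn": 0}, {"fingers": 1, "dx": 0, "dy": 0, "dz": 0, "turn": 0}, {"fingers": 1, "dx": 0, "dy": 0, "dz": 0, "turn": 0}, {"fingers": 1, "dx": 0, "dy": 0, "dz": 0, "turn": 0}]' --squeeze 25

```text
clock: 42.77
position: [0.4822, 0.0952, -0.0023]
ee_rot: [0.053, 0.743, 0.667, 0.013]
contact_force: [-0.0, 0.3, -1.0]
width: 0.064
```

```bash
python3 s.py
```

```text
tcp [ 0.4822  0.0952 -0.0023] jaw 1.461 tilt [ 0.0899 -0.0625 -0.994 ] F [-0.01  0.35 -0.95] w 0.064 t 42.77 q [ 0.11  0.36  2.05 -0.12  0.66 -1.26]
tool tilt along jaw -0.0522  toolY 0.0955 | radial 0.0825 tang -0.0719
```

Request:
play_rows --series '[{"fingers": 1, "dx": 0, "dy": 0, "dz": 8, "turn": 0}, {"fingers": 1, "dx": 0, "dy": 0, "dz": 15, "turn": 0}, {"fingers": 1, "dx": 0, "dy": 0, "dz": 18, "turn": 0}, {"fingers": 1, "dx": 0, "dy": 0, "dz": 18, "turn": 0}, {"fingers": 1, "dx": 0, "dy": 0, "dz": 18, "turn": 0}, {"fingers": 1, "dx": 0, "dy": 0, "dz": 18, "turn": 0}, {"fingers": 1, "dx": 0, "dy": 0, "dz": 18, "turn": 0}, {"fingers": 1, "dx": 0, "dy": 0, "dz": 18, "turn": 0}, {"fingers": 1, "dx": 2, "dy": -10, "dz": 15, "turn": -0.02}, {"fingers": 1, "dx": 2, "dy": -18, "dz": 8, "turn": -0.02}, {"fingers": 1, "dx": 2, "dy": -18, "dz": 0, "turn": -0.02}, {"fingers": 1, "dx": 2, "dy": -18, "dz": 0, "turn": -0.02}, {"fingers": 1, "dx": 2, "dy": -18, "dz": 0, "turn": -0.02}, {"fingers": 1, "dx": 2, "dy": -18, "dz": 0, "turn": -0.02}, {"fingers": 1, "dx": 2, "dy": -18, "dz": 0, "turn": -0.02}, {"fingers": 1, "dx": 2, "dy": -18, "dz": 0, "turn": -0.02}, {"fingers": 1, "dx": 2, "dy": -18, "dz": 0, "turn": -0.02}, {"fingers": 1, "dx": 2, "dy": -18, "dz": 0, "turn": -0.02}, {"fingers": 1, "dx": 0, "dy": -10, "dz": 0, "turn": 0}, {"fingers": 1, "dx": 0, "dy": 0, "dz": 0, "turn": 0}]'

```text
clock: 44.43
position: [0.5002, -0.0936, 0.1743]
ee_rot: [0.059, 0.807, 0.587, 0.013]
contact_force: [-0.0, 0.2, -1.0]
width: 0.0641
```

```bash
python3 s.py
```

```text
tcp [ 0.5002 -0.0936  0.1743] jaw 1.255 tilt [ 0.0907 -0.0798 -0.9927] F [-0.04  0.19 -1.01] w 0.0641 t 44.43 q [-0.28  0.15  1.79 -0.06  1.09 -1.52]
tool tilt along jaw -0.0476  toolY 0.1100 | radial 0.1094 tang -0.0512
```

Request:
play_rows --series '[{"fingers": 1, "dx": 2, "dy": -6, "dz": -8, "turn": -0.008}, {"fingers": 1, "dx": 2, "dy": -5, "dz": -10, "turn": 0}, {"fingers": 1, "dx": 0, "dy": 0, "dz": -10, "turn": 0}, {"fingers": 1, "dx": 0, "dy": 0, "dz": -10, "turn": 0}, {"fingers": 1, "dx": 0, "dy": 0, "dz": -10, "turn": 0}, {"fingers": 1, "dx": 0, "dy": 0, "dz": -5, "turn": 0}, {"fingers": 1, "dx": 0, "dy": 0, "dz": 0, "turn": 0}]'

```text
clock: 45.02
position: [0.5029, -0.1018, 0.1157]
ee_rot: [0.057, 0.809, 0.585, 0.013]
contact_force: [-0.8, -0.3, -1.0]
width: 0.0641
```

```bash
python3 s.py
python3 - <<'E'
from h import *
ims=[get_image("scene"),get_image("side")]
a=np.hstack([cv2.resize(ims[0]["pixels"][110:220,270:380],(390,390),interpolation=2),cv2.resize(ims[1]["pixels"][110:230,320:440],(390,390),interpolation=2)])
cv2.imwrite("pics/four_over.png",a[:,:,::-1])
E
```

```text
tcp [ 0.5029 -0.1018  0.1157] jaw 1.25 tilt [ 0.0885 -0.0767 -0.9931] F [-0.75 -0.31 -0.97] w 0.0641 t 45.02 q [-0.3   0.21  1.87 -0.06  0.95 -1.52]
tool tilt along jaw -0.0449  toolY 0.1073 | radial 0.1072 tang -0.0471
```

View pics/four_over.png

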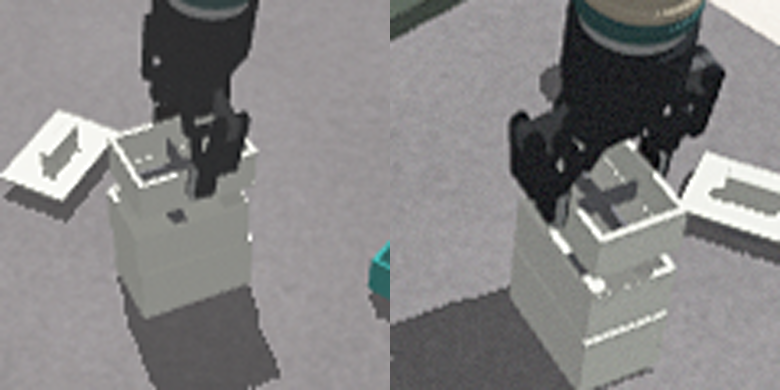

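Run:
```python
from h import *
im=get_image("side"); s=get_image("scene")
for n,uv,z in (("four near",(386.2,184.5),.160),("two near",(384,199.8),.102),("four right",(410.2,174.6),.160),("two right",(406.8,190.6),.102)): print(n,at_z(im,uv,z).round(4))
for c in ([-.05,-.032,0],[-.05,.032,0]):
    P=R.from_euler("z",-.325).apply(c)+[.5025,-.103,.102]; print("two model corner",P.round(4),proj(im,P[None]).round(1))
```

```text
four near [ 0.459  -0.0541  0.16  ]
two near [ 0.4652 -0.0633  0.102 ]
four right [ 0.4428 -0.11    0.16  ]
two right [ 0.4481 -0.118   0.102 ]
two model corner [ 0.4449 -0.1174  0.102 ] [[407.8 191.6]]
two model corner [ 0.4653 -0.0567  0.102 ] [[381.9 201.4]]
```

Request:
play_rows --series '[{"fingers": 1, "dx": 2, "dy": -3, "dz": -3, "turn": -0.003}, {"fingers": 1, "dx": 1, "dy": -1, "dz": -4, "turn": 0}, {"fingers": 1, "dx": 0, "dy": 0, "dz": -3, "turn": 0}]'

```text
clock: 45.47
position: [0.5099, -0.1074, 0.1097]
ee_rot: [0.061, 0.809, 0.584, 0.016]
contact_force: [-0.1, 0.1, -0.6]
width: 0.0644
```

Request:
play_rows --series '[{"fingers": 1, "dx": 0, "dy": 0, "dz": -2, "turn": 0}, {"fingers": 1, "dx": 0, "dy": 0, "dz": -2, "turn": 0}]'

```text
clock: 45.63
position: [0.5101, -0.1076, 0.1053]
ee_rot: [0.061, 0.81, 0.584, 0.016]
contact_force: [-0.6, 0.4, -0.9]
width: 0.064
```

```bash
python3 s.py
```

```text
tcp [ 0.5101 -0.1076  0.1053] jaw 1.246 tilt [ 0.0983 -0.0804 -0.9919] F [-0.59  0.36 -0.88] w 0.064 t 45.63 q [-0.31  0.23  1.88 -0.06  0.91 -1.52]
tool tilt along jaw -0.0449  toolY 0.1177 | radial 0.1180 tang -0.0469
```

Request:
play_rows --series '[{"fingers": 1, "dx": -3, "dy": 1, "dz": 0, "turn": 0}, {"fingers": 1, "dx": -1, "dy": 0, "dz": 0, "turn": 0}]'

```text
clock: 45.8
position: [0.5056, -0.1065, 0.1046]
ee_rot: [0.061, 0.81, 0.584, 0.016]
contact_force: [0.2, -0.1, -0.8]
width: 0.0639
```

Request:
play_rows --series '[{"fingers": 1, "dx": 0, "dy": 0, "dz": -2, "turn": 0}, {"fingers": 1, "dx": 0, "dy": 0, "dz": -2, "turn": 0}]'

```text
clock: 45.97
position: [0.5053, -0.1065, 0.1007]
ee_rot: [0.061, 0.81, 0.584, 0.016]
contact_force: [0.2, -0.0, -0.6]
width: 0.0641
```

Request:
play_rows --series '[{"fingers": 1, "dx": 0, "dy": 0, "dz": -2, "turn": 0}]'

```text
clock: 46.05
position: [0.5053, -0.1065, 0.0987]
ee_rot: [0.061, 0.81, 0.584, 0.016]
contact_force: [-0.1, 0.5, -0.5]
width: 0.0639
```

Request:
play_rows --series '[{"fingers": 1, "dx": 0, "dy": 0, "dz": -2, "turn": 0}]'

```text
clock: 46.13
position: [0.5053, -0.1065, 0.0965]
ee_rot: [0.061, 0.81, 0.584, 0.016]
contact_force: [0.5, 0.2, -0.3]
width: 0.0639
```

```bash
python3 s.py
```

```text
tcp [ 0.5053 -0.1065  0.0965] jaw 1.246 tilt [ 0.0981 -0.0804 -0.9919] F [ 0.53  0.22 -0.28] w 0.0639 t 46.13 q [-0.31  0.23  1.9  -0.06  0.89 -1.52]
tool tilt along jaw -0.0449  toolY 0.1175 | radial 0.1178 tang -0.0469
```

Request:
play_rows --series '[{"fingers": 1, "dx": 0, "dy": 0, "dz": -1, "turn": 0}, {"fingers": 1, "dx": 0, "dy": 0, "dz": -1, "turn": 0}]'

```text
clock: 46.3
position: [0.5053, -0.1066, 0.0941]
ee_rot: [0.061, 0.81, 0.584, 0.016]
contact_force: [-0.3, -1.4, 2.2]
width: 0.0643
```

Request:
play_rows --series '[{"fingers": 1, "dx": 0, "dy": 0, "dz": -1, "turn": 0}, {"fingers": 1, "dx": 0, "dy": 0, "dz": -1, "turn": 0}]'

```text
clock: 46.47
position: [0.506, -0.1068, 0.0933]
ee_rot: [0.062, 0.809, 0.584, 0.017]
contact_force: [-2.3, 2.9, 9.7]
width: 0.0642
```

Met the rim at TCP z about 0.0938, the predicted home height. Releasing, then going to the lid.

Request:
play_rows --series '[{"fingers": 0.3, "dx": 0, "dy": 0, "dz": 1, "turn": 0}, {"fingers": -0.6, "dx": 0, "dy": 0, "dz": 0, "turn": 0}, {"fingers": -1, "dx": 0, "dy": 0, "dz": 0, "turn": 0}, {"fingers": -1, "dx": 0, "dy": 0, "dz": 0, "turn": 0}, {"fingers": -1, "dx": 0, "dy": 0, "dz": 6, "turn": 0}, {"fingers": -1, "dx": 0, "dy": 0, "dz": 10, "turn": 0}, {"fingers": -1, "dx": 0, "dy": 0, "dz": 15, "turn": 0}, {"fingers": -1, "dx": 0, "dy": 0, "dz": 20, "turn": 0}, {"fingers": -1, "dx": 0, "dy": 0, "dz": 20, "turn": 0}, {"fingers": -1, "dx": 0, "dy": -10, "dz": 15, "turn": 0.05}, {"fingers": -1, "dx": -1, "dy": -20, "dz": 5, "turn": 0.08}, {"fingers": -1, "dx": -1, "dy": -20, "dz": 0, "turn": 0.08}, {"fingers": -1, "dx": -1, "dy": -20, "dz": 0, "turn": 0.08}, {"fingers": -1, "dx": -1, "dy": -20, "dz": 0, "turn": 0.08}, {"fingers": -1, "dx": -1, "dy": -20, "dz": 0, "turn": 0.08}, {"fingers": -1, "dx": -1, "dy": -20, "dz": 0, "turn": 0.08}, {"fingers": -1, "dx": -1, "dy": -20, "dz": 0, "turn": 0.08}, {"fingers": -1, "dx": -1, "dy": -15, "dz": 0, "turn": 0.06}, {"fingers": -1, "dx": 0, "dy": -8, "dz": 0, "turn": 0}, {"fingers": -1, "dx": 0, "dy": 0, "dz": 0, "turn": 0}]'

```text
clock: 48.13
position: [0.4976, -0.2872, 0.1962]
ee_rot: [0.056, 0.558, 0.827, 0.037]
contact_force: [-0.1, 0.3, -0.6]
width: 0.0857
```

```bash
python3 s.py
python3 - <<'E'
from h import *
both("lid_grip",[.4863,-.285],[.345],"w9")
ims=[get_image("scene"),get_image("side")]
MODEL["four_mid"]=[[[a,b,c+.096] for a,b,c in MODEL["four_mid"][0]]]
v=[]
for im in ims:
    ms=[m for m in masks_of(im,"four_mid") if np.median(np.ptp(im["pixels"][m["region"]].astype(int),axis=1))<40]; print([m["xy"] for m in ms])
    if ms: v.append((im,ms[0]["region"].astype(np.float32),None))
for fz in (0,1): p,i=fit("four_mid",v,[.5025,-.103,[-.325]],fz); print("four",np.round(p,4),round(i,3))
a=np.hstack([cv2.resize(ims[0]["pixels"][110:210,280:380],(390,390),interpolation=2),cv2.resize(ims[1]["pixels"][120:230,330:440],(390,390),interpolation=2)])
cv2.imwrite("pics/four_on.png",a[:,:,::-1])
E
python3 s.py
```

```text
tcp [ 0.4976 -0.2872  0.1962] jaw 1.952 tilt [ 0.1346 -0.002  -0.9909] F [-0.14  0.34 -0.64] w 0.0857 t 48.13 q [-0.7   0.22  1.64  0.09  1.18 -2.69]
tool tilt along jaw -0.0519  toolY 0.1229 | radial 0.1041 tang 0.0854
scene [ 0.4881 -0.2866  0.3461  0.    ] 0.936
2 views [ 0.4881 -0.2861  0.3426  0.    ] 0.904
2 views [ 0.4877 -0.2853  0.2847 -0.0009] 0.901
[[319.6, 160.2]]
[[380.8, 178.2]]
four [ 0.5039 -0.1048 -0.3295  0.    ] 0.936
four [ 0.5046 -0.1058 -0.3276 -0.0022] 0.942
tcp [ 0.4976 -0.2846  0.1961] jaw 1.957 tilt [ 1.344e-01 -7.000e-04 -9.909e-01] F [-0.06 -0.52 -0.04] w 0.0855 t 48.63 q [-0.7   0.22  1.64  0.09  1.18 -2.69]
tool tilt along jaw -0.0511  toolY 0.1229 | radial 0.1033 tang 0.0859
```

View pics/four_on.png

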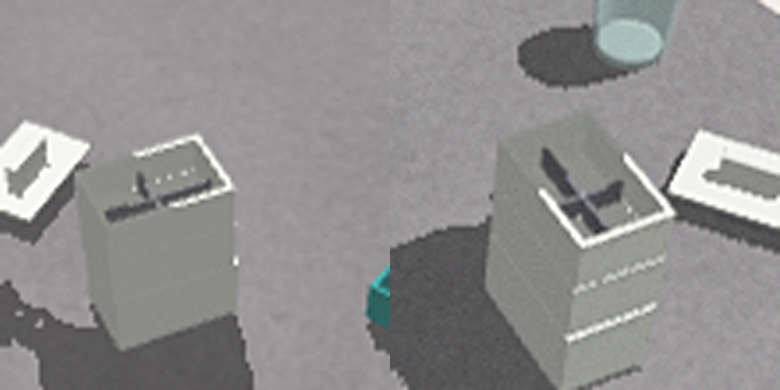

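The four-compartment tub is seated and level at (0.504, -0.105), yaw -0.329, with even seams. q6 is near its limit, so I'll turn slightly back while descending on the lid's rib.

Request:
play_rows --series '[{"fingers": -1, "dx": -3, "dy": 0, "dz": -8, "turn": -0.03}, {"fingers": -1, "dx": -3, "dy": 0, "dz": -12, "turn": -0.015}, {"fingers": -1, "dx": -2, "dy": 0, "dz": -12, "turn": 0}, {"fingers": -1, "dx": 0, "dy": 0, "dz": -12, "turn": 0}, {"fingers": -1, "dx": 0, "dy": 0, "dz": -12, "turn": 0}, {"fingers": -1, "dx": 0, "dy": 0, "dz": -12, "turn": 0}, {"fingers": -1, "dx": 0, "dy": 0, "dz": -12, "turn": 0}, {"fingers": -1, "dx": 0, "dy": 0, "dz": -12, "turn": 0}, {"fingers": -1, "dx": 0, "dy": 0, "dz": -12, "turn": 0}, {"fingers": -1, "dx": 0, "dy": 0, "dz": -12, "turn": 0}, {"fingers": -1, "dx": 0, "dy": 0, "dz": -8, "turn": 0}, {"fingers": -1, "dx": 0, "dy": 0, "dz": -4, "turn": 0}]'

```text
clock: 49.63
position: [0.4918, -0.2824, 0.0663]
ee_rot: [0.061, 0.574, 0.816, 0.036]
contact_force: [0.1, 0.5, -0.6]
width: 0.0856
```

```bash
python3 s.py
python3 - <<'E'
from h import *
st=get_state(); im=get_image("wrist"); save(im,"w10.png")
ms=masks_of(im,"lid_grip"); print([(round(m["p"],2),m["xy"]) for m in ms])
if ms: print(fit("lid_grip",[(im,ms[0]["region"].astype(np.float32),st)],[.4872,-.2856,[.345]]))
E
```

```text
tcp [ 0.4918 -0.2824  0.0663] jaw 1.912 tilt [ 0.1408 -0.0114 -0.99  ] F [ 0.12  0.51 -0.63] w 0.0856 t 49.63 q [-0.7   0.33  1.85  0.11  0.85 -2.68]
tool tilt along jaw -0.0579  toolY 0.1273 | radial 0.1151 tang 0.0819
[(0.95, [319.6, 195.0]), (0.35, [548.9, 291.5])]
([np.float64(0.48669616091704404), np.float64(-0.28543136958796256), np.float64(0.34451897422036515), 0], np.float64(0.9831154346466064))
```

Request:
play_rows --series '[{"fingers": -1, "dx": -1, "dy": -2, "dz": -10, "turn": -0.015}, {"fingers": -1, "dx": -1, "dy": -1, "dz": -12, "turn": 0}, {"fingers": -1, "dx": 0, "dy": 0, "dz": -12, "turn": 0}, {"fingers": -1, "dx": 0, "dy": 0, "dz": -8, "turn": 0}, {"fingers": -1, "dx": 0, "dy": 0, "dz": -5, "turn": 0}]'

```text
clock: 50.15
position: [0.494, -0.2887, 0.0234]
ee_rot: [0.067, 0.58, 0.811, 0.035]
contact_force: [-0.2, 0.3, 0.6]
width: 0.0858
```

Request:
play_rows --series '[{"fingers": -1, "dx": 0, "dy": 0, "dz": -3, "turn": 0}]'

```text
clock: 50.23
position: [0.4942, -0.2888, 0.0203]
ee_rot: [0.068, 0.58, 0.811, 0.035]
contact_force: [-0.2, -0.6, 0.5]
width: 0.0856
```

```bash
python3 s.py
```

```text
tcp [ 0.4942 -0.2888  0.0203] jaw 1.896 tilt [ 0.1502 -0.0214 -0.9884] F [-0.17 -0.55  0.52] w 0.0856 t 50.23 q [-0.7   0.39  1.9   0.12  0.72 -2.69]
tool tilt along jaw -0.0681  toolY 0.1336 | radial 0.1283 tang 0.0810
```

Request:
play_rows --series '[{"fingers": -1, "dx": -3, "dy": 2, "dz": -5, "turn": -0.005}, {"fingers": -1, "dx": -1, "dy": 1, "dz": -4, "turn": 0}, {"fingers": -1, "dx": 0, "dy": 0, "dz": -1, "turn": 0}]'

```text
clock: 50.48
position: [0.4906, -0.286, 0.0103]
ee_rot: [0.069, 0.582, 0.81, 0.035]
contact_force: [0.3, 0.1, -0.3]
width: 0.0858
```

```bash
python3 s.py
```

```text
tcp [ 0.4906 -0.286   0.0103] jaw 1.891 tilt [ 0.1515 -0.0233 -0.9882] F [ 0.34  0.14 -0.3 ] w 0.0858 t 50.48 q [-0.7   0.4   1.93  0.13  0.69 -2.69]
tool tilt along jaw -0.0696  toolY 0.1345 | radial 0.1305 tang 0.0804
```

Request:
play_rows --series '[{"fingers": 1, "dx": 0, "dy": 0, "dz": 0, "turn": 0}, {"fingers": 1, "dx": 0, "dy": 0, "dz": 0, "turn": 0}, {"fingers": 1, "dx": 0, "dy": 0, "dz": 0, "turn": 0}, {"fingers": 1, "dx": 0, "dy": 0, "dz": 0, "turn": 0}]' --squeeze 35

```text
clock: 50.82
position: [0.4908, -0.2861, 0.0108]
ee_rot: [0.069, 0.582, 0.81, 0.035]
contact_force: [0.1, -0.4, -0.1]
width: 0.0387
```

Request:
play_rows --series '[{"fingers": 1, "dx": 0, "dy": 0, "dz": 0, "turn": 0}, {"fingers": 1, "dx": 0, "dy": 0, "dz": 0, "turn": 0}, {"fingers": 1, "dx": 0, "dy": 0, "dz": 0, "turn": 0}]'

```text
clock: 51.07
position: [0.4913, -0.2865, 0.0116]
ee_rot: [0.07, 0.582, 0.81, 0.035]
contact_force: [0.5, 1.4, 0.3]
width: 0.0112
```

```bash
python3 s.py
```

```text
tcp [ 0.4913 -0.2865  0.0116] jaw 1.891 tilt [ 0.1533 -0.0247 -0.9879] F [0.47 1.41 0.34] w 0.0112 t 51.07 q [-0.7   0.4   1.93  0.13  0.69 -2.69]
tool tilt along jaw -0.0715  toolY 0.1357 | radial 0.1329 tang 0.0805
```

Request:
play_rows --series '[{"fingers": 1, "dx": 0, "dy": 0, "dz": 6, "turn": 0}, {"fingers": 1, "dx": 0, "dy": 0, "dz": 10, "turn": 0}, {"fingers": 1, "dx": 0, "dy": 0, "dz": 12, "turn": 0}]'

```text
clock: 51.32
position: [0.489, -0.2847, 0.038]
ee_rot: [0.066, 0.582, 0.81, 0.035]
contact_force: [1.4, -0.2, -0.4]
width: 0.0112
```

Request:
play_rows --series '[{"fingers": 1, "dx": 0, "dy": 0, "dz": 15, "turn": 0}, {"fingers": 1, "dx": 0, "dy": 0, "dz": 15, "turn": 0}, {"fingers": 1, "dx": 0, "dy": 0, "dz": 18, "turn": 0}, {"fingers": 1, "dx": 0, "dy": 0, "dz": 18, "turn": 0}, {"fingers": 1, "dx": 0, "dy": 0, "dz": 18, "turn": 0}, {"fingers": 1, "dx": 0, "dy": 0, "dz": 18, "turn": 0}, {"fingers": 1, "dx": 0, "dy": 0, "dz": 18, "turn": -0.03}, {"fingers": 1, "dx": 0, "dy": 0, "dz": 18, "turn": -0.05}, {"fingers": 1, "dx": 0, "dy": 0, "dz": 18, "turn": -0.05}, {"fingers": 1, "dx": 1, "dy": 8, "dz": 5, "turn": -0.05}, {"fingers": 1, "dx": 2, "dy": 16, "dz": 0, "turn": -0.05}, {"fingers": 1, "dx": 2, "dy": 16, "dz": 0, "turn": -0.05}, {"fingers": 1, "dx": 2, "dy": 16, "dz": 0, "turn": -0.05}, {"fingers": 1, "dx": 2, "dy": 16, "dz": 0, "turn": -0.05}, {"fingers": 1, "dx": 2, "dy": 16, "dz": 0, "turn": -0.05}, {"fingers": 1, "dx": 2, "dy": 16, "dz": 0, "turn": -0.05}, {"fingers": 1, "dx": 2, "dy": 16, "dz": 0, "turn": -0.05}, {"fingers": 1, "dx": 2, "dy": 16, "dz": 0, "turn": -0.05}, {"fingers": 1, "dx": 2, "dy": 14, "dz": 0, "turn": -0.04}, {"fingers": 1, "dx": 1, "dy": 10, "dz": 0, "turn": 0}]'

```text
clock: 52.98
position: [0.5037, -0.118, 0.2153]
ee_rot: [0.075, 0.813, 0.578, 0.012]
contact_force: [0.7, -0.1, -1.2]
width: 0.0116
```

Request:
play_rows --series '[{"fingers": 1, "dx": 0, "dy": 3, "dz": 0, "turn": 0}, {"fingers": 1, "dx": 0, "dy": 0, "dz": 0, "turn": 0}]'

```text
clock: 53.15
position: [0.5032, -0.1124, 0.2155]
ee_rot: [0.075, 0.812, 0.579, 0.012]
contact_force: [0.4, 0.8, -0.0]
width: 0.0109
```

```bash
python3 s.py
python3 - <<'E'
from h import *
st=get_state(); v=[]
z=st["position"][2]-.0116
MODEL["lid_grip"]=[[[a,b,c+z] for a,b,c in m] for m in MODEL["lid_grip"]]
for c in ("scene","side","wrist"):
    im=get_image(c); save(im,"l_"+c+".png")
    ms=[m for m in masks_of(im,"lid_grip") if m["p"]>.3]; print(c,[(round(m["p"],2),m["xy"]) for m in ms])
    if ms:
        t=(im,ms[0]["region"].astype(np.float32),st if c=="wrist" else None)
        v.append(t)
        p,i=fit("lid_grip",[t],[.504,-.105,[-.329]]); print(np.round(p,4),round(i,3))
if v:
    p,i=fit("lid_grip",v,[.504,-.105,[-.329]],1); print("all",np.round(p,4),round(i,3))
a=[cv2.imread("pics/l_%s.png"%c) for c in ("scene","side")]
cv2.imwrite("pics/lid_over.png",np.hstack([cv2.resize(a[0][80:210,260:390],(390,390),interpolation=2),cv2.resize(a[1][90:230,320:460],(390,390),interpolation=2)]))
E
```

```text
tcp [ 0.5032 -0.1124  0.2155] jaw 1.234 tilt [ 0.1061 -0.1077 -0.9885] F [ 0.41  0.77 -0.  ] w 0.0109 t 53.15 q [-0.3   0.12  1.73 -0.08  1.16 -1.52]
tool tilt along jaw -0.0665  toolY 0.1339 | radial 0.1334 tang -0.0712
scene [(0.73, [313.2, 130.7])]
[ 0.5011 -0.1089 -0.3642  0.    ] 0.787
side [(0.84, [391.4, 142.7]), (0.55, [383.4, 176.6])]
[ 0.5029 -0.1103 -0.3213  0.    ] 0.729
wrist [(0.95, [318.1, 209.2])]
[ 0.5005 -0.1112 -0.3309  0.    ] 0.743
all [ 0.5008 -0.1109 -0.3215 -0.0011] 0.75
```

View pics/lid_over.png

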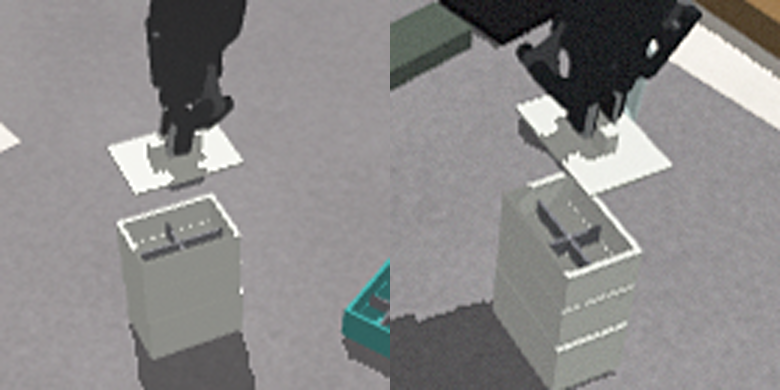

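Request:
play_rows --series '[{"fingers": 1, "dx": 2, "dy": 2, "dz": -6, "turn": 0}, {"fingers": 1, "dx": 2, "dy": 2, "dz": -8, "turn": 0}, {"fingers": 1, "dx": 0, "dy": 0, "dz": -9, "turn": 0}, {"fingers": 1, "dx": 0, "dy": 0, "dz": -9, "turn": 0}, {"fingers": 1, "dx": 0, "dy": 0, "dz": -8, "turn": 0}, {"fingers": 1, "dx": 0, "dy": 0, "dz": -5, "turn": 0}, {"fingers": 1, "dx": 0, "dy": 0, "dz": 0, "turn": 0}]'

```text
clock: 54.03
position: [0.5065, -0.1109, 0.164]
ee_rot: [0.074, 0.813, 0.577, 0.011]
contact_force: [-0.0, -0.2, -0.4]
width: 0.0111
```

```bash
python3 s.py
python3 - <<'E'
from h import *
st=get_state(); v=[]
z=st["position"][2]-.0116
MODEL["lid_grip"]=[[[a,b,c+z] for a,b,c in m] for m in MODEL["lid_grip"]]
MODEL["four_mid"]=[[[a,b,c+.096] for a,b,c in MODEL["four_mid"][0]]]
for c in ("scene","side"):
    im=get_image(c); save(im,"m_"+c+".png")
    ms=[m for m in masks_of(im,"lid_grip") if m["p"]>.3]; print(c,[(round(m["p"],2),m["xy"],m["region"].sum()) for m in ms])
    if ms: v.append((im,ms[0]["region"].astype(np.float32),None))
p,i=fit("lid_grip",v,[.504,-.105,[-.329]],0); print("all",np.round(p,4),round(i,3))
E
```

```text
tcp [ 0.5065 -0.1109  0.164 ] jaw 1.229 tilt [ 0.1027 -0.1078 -0.9889] F [-0.01 -0.22 -0.38] w 0.0111 t 54.03 q [-0.3   0.16  1.81 -0.08  1.04 -1.49]
tool tilt along jaw -0.0671  toolY 0.1311 | radial 0.1297 tang -0.0732
scene [(0.56, [312.1, 149.0], np.int64(596))]
side [(0.65, [389.6, 159.1], np.int64(871))]
all [ 0.5059 -0.1096 -0.3331  0.    ] 0.738
```

Request:
play_rows --series '[{"fingers": 1, "dx": 0, "dy": 2, "dz": -2, "turn": 0.004}, {"fingers": 1, "dx": 0, "dy": 0, "dz": -1, "turn": 0}]'

```text
clock: 54.4
position: [0.5091, -0.1096, 0.1645]
ee_rot: [0.077, 0.812, 0.578, 0.013]
contact_force: [-0.1, 0.3, -2.4]
width: 0.0113
```

```bash
python3 s.py
python3 - <<'E'
from h import *
st=get_state(); z=st["position"][2]-.0116
def wfit(label,views,x0):
    def cost(p):
        c=0
        for im,m,w in views:
            r=render(im,label,[*p,0][:4])*w; m2=m*w; c-=np.minimum(r,m2).sum()/np.maximum(r,m2).sum()/len(views)
        return c
    s=np.array(x0); r=minimize(cost,s,method="Nelder-Mead",options=dict(initial_simplex=np.vstack([s]+[s+d for d in np.diag([.006,.006,.05])]),xatol=1e-4,fatol=1e-4,maxiter=200))
    return np.round(r.x,4),round(-r.fun,3)
MODEL["lid_grip"]=[[[a,b,c+z] for a,b,c in m] for m in MODEL["lid_grip"]]
MODEL["four_mid"]=[[[a,b,c+.096] for a,b,c in MODEL["four_mid"][0]]]
L=[];F=[]
for c in ("scene","side"):
    im=get_image(c); g=im["pixels"].astype(int).max(2)
    w=1-cv2.dilate((g<75).astype(np.uint8),np.ones((5,5))).astype(np.float32)
    ml=masks_of(im,"lid_grip")[0]["region"].astype(np.float32)
    mf=[m for m in masks_of(im,"four_mid") if np.median(np.ptp(im["pixels"][m["region"]].astype(int),axis=1))<40 and abs(m["xy"][0]-(320 if c=="scene" else 383))<20]
    L.append((im,ml,w))
    if mf: F.append((im,mf[0]["region"].astype(np.float32),w*(1-cv2.dilate(ml,np.ones((3,3))))))
print("lid",wfit("lid_grip",L,[.5045,-.107,-.33]))
for t in L: print(" lid one view",wfit("lid_grip",[t],[.5045,-.107,-.33]))
print("four",len(F)); 
if F: print(wfit("four_mid",F,[.5043,-.1053,-.329]))
E
```

```text
tcp [ 0.5091 -0.1096  0.1645] jaw 1.233 tilt [ 0.1101 -0.1095 -0.9879] F [-0.15  0.26 -2.44] w 0.0113 t 54.4 q [-0.29  0.16  1.81 -0.09  1.04 -1.49]
tool tilt along jaw -0.0667  toolY 0.1381 | radial 0.1369 tang -0.0731
lid (array([ 0.5084, -0.1079, -0.3401]), np.float64(0.909))
 lid one view (array([ 0.507 , -0.1102, -0.2911]), np.float64(0.907))
 lid one view (array([ 0.5098, -0.109 , -0.3678]), np.float64(0.943))
four 2
(array([ 0.5044, -0.1042, -0.3259]), np.float64(0.955))
```

Request:
play_rows --series '[{"fingers": 1, "dx": -3, "dy": 2, "dz": -3, "turn": 0.003}, {"fingers": 1, "dx": 0, "dy": 0, "dz": -3, "turn": 0}]'

```text
clock: 54.87
position: [0.5063, -0.1079, 0.1588]
ee_rot: [0.077, 0.811, 0.58, 0.013]
contact_force: [-0.5, -0.0, -1.3]
width: 0.0108
```

Request:
play_rows --series '[{"fingers": 1, "dx": 0, "dy": 0, "dz": -3, "turn": 0}, {"fingers": 1, "dx": 0, "dy": 0, "dz": -2, "turn": 0}]'

```text
clock: 55.03
position: [0.5058, -0.1077, 0.153]
ee_rot: [0.077, 0.811, 0.58, 0.013]
contact_force: [-0.1, 0.0, -0.9]
width: 0.0113
```

```bash
python3 s.py
```

```text
tcp [ 0.5058 -0.1077  0.153 ] jaw 1.236 tilt [ 0.111  -0.1096 -0.9878] F [-0.14  0.   -0.9 ] w 0.0113 t 55.03 q [-0.29  0.17  1.83 -0.09  1.   -1.49]
tool tilt along jaw -0.0669  toolY 0.1388 | radial 0.1378 tang -0.0732
```

Request:
play_rows --series '[{"fingers": 1, "dx": 0, "dy": 0, "dz": -2, "turn": 0}, {"fingers": 1, "dx": 0, "dy": 0, "dz": -1, "turn": 0}]'

```text
clock: 55.2
position: [0.5054, -0.1076, 0.149]
ee_rot: [0.077, 0.811, 0.58, 0.013]
contact_force: [-0.1, -0.8, -0.4]
width: 0.011
```

Request:
play_rows --series '[{"fingers": 1, "dx": 0, "dy": 0, "dz": -1, "turn": 0}, {"fingers": 1, "dx": 0, "dy": 0, "dz": -1, "turn": 0}]'

```text
clock: 55.37
position: [0.5056, -0.1076, 0.1467]
ee_rot: [0.077, 0.811, 0.58, 0.013]
contact_force: [-0.3, 1.1, 2.9]
width: 0.011
```

Request:
play_rows --series '[{"fingers": 1, "dx": 0, "dy": 0, "dz": -1, "turn": 0}, {"fingers": 1, "dx": 0, "dy": 0, "dz": -1, "turn": 0}]'

```text
clock: 55.53
position: [0.5064, -0.1077, 0.1455]
ee_rot: [0.077, 0.811, 0.58, 0.014]
contact_force: [-0.2, 1.1, 3.1]
width: 0.0111
```

Request:
play_rows --series '[{"fingers": 1, "dx": 0, "dy": 0, "dz": -1, "turn": 0}, {"fingers": 1, "dx": 0, "dy": 0, "dz": -1, "turn": 0}]'

```text
clock: 55.7
position: [0.507, -0.1077, 0.1442]
ee_rot: [0.078, 0.811, 0.58, 0.014]
contact_force: [-0.5, 1.2, 2.0]
width: 0.011
```

Request:
play_rows --series '[{"fingers": 1, "dx": 0, "dy": 0, "dz": -1, "turn": 0}, {"fingers": 1, "dx": 0, "dy": 0, "dz": -1, "turn": 0}]'

```text
clock: 55.87
position: [0.5073, -0.1076, 0.1421]
ee_rot: [0.078, 0.811, 0.579, 0.015]
contact_force: [0.5, -0.6, 0.4]
width: 0.011
```

```bash
python3 s.py
```

```text
tcp [ 0.5073 -0.1076  0.1421] jaw 1.236 tilt [ 0.1144 -0.1097 -0.9874] F [ 0.52 -0.59  0.44] w 0.011 t 55.87 q [-0.29  0.18  1.85 -0.09  0.97 -1.49]
tool tilt along jaw -0.0659  toolY 0.1420 | radial 0.1410 tang -0.0724
```

Request:
play_rows --series '[{"fingers": 1, "dx": -1, "dy": 0, "dz": -1, "turn": 0}, {"fingers": 1, "dx": 0, "dy": 0, "dz": -1, "turn": 0}]'

```text
clock: 56.03
position: [0.5065, -0.1076, 0.1397]
ee_rot: [0.078, 0.811, 0.579, 0.015]
contact_force: [-0.2, 0.8, -0.7]
width: 0.0108
```

Request:
play_rows --series '[{"fingers": 1, "dx": 0, "dy": 0, "dz": -1, "turn": 0}, {"fingers": 1, "dx": 0, "dy": 0, "dz": -1, "turn": 0}]'

```text
clock: 56.2
position: [0.5058, -0.1076, 0.1368]
ee_rot: [0.078, 0.811, 0.58, 0.014]
contact_force: [-0.2, 0.1, -2.2]
width: 0.011
```

Request:
play_rows --series '[{"fingers": 1, "dx": 0, "dy": 0, "dz": -1, "turn": 0}, {"fingers": 1, "dx": 0, "dy": 0, "dz": -1, "turn": 0}]'

```text
clock: 56.37
position: [0.5059, -0.1082, 0.1352]
ee_rot: [0.078, 0.811, 0.58, 0.014]
contact_force: [-3.6, 0.5, 14.0]
width: 0.0113
```

```bash
python3 s.py
```

```text
tcp [ 0.5059 -0.1082  0.1352] jaw 1.236 tilt [ 0.1135 -0.1106 -0.9874] F [-3.62  0.53 14.01] w 0.0113 t 56.37 q [-0.29  0.18  1.86 -0.09  0.96 -1.49]
tool tilt along jaw -0.0671  toolY 0.1413 | radial 0.1404 tang -0.0734
```

The lid met a hard stop at TCP z 0.1352 with 14 N, after a snap-in pull. Home was predicted at 0.1356. One more light press, then release and back off.

Request:
play_rows --series '[{"fingers": 1, "dx": 0, "dy": 0, "dz": -1, "turn": 0}, {"fingers": 1, "dx": 0, "dy": 0, "dz": -1, "turn": 0}, {"fingers": 1, "dx": 0, "dy": 0, "dz": 0, "turn": 0}]'

```text
clock: 56.62
position: [0.5056, -0.1082, 0.1357]
ee_rot: [0.079, 0.811, 0.579, 0.014]
contact_force: [-1.2, 1.4, -0.6]
width: 0.0112
```

Request:
play_rows --series '[{"fingers": 0.5, "dx": 0, "dy": 0, "dz": 0, "turn": 0}, {"fingers": 0, "dx": 0, "dy": 0, "dz": 0, "turn": 0}, {"fingers": 0, "dx": 0, "dy": 0, "dz": 0, "turn": 0}, {"fingers": 0, "dx": 0, "dy": 0, "dz": 5, "turn": 0}, {"fingers": 0, "dx": 0, "dy": 0, "dz": 10, "turn": 0}, {"fingers": 0, "dx": 0, "dy": 0, "dz": 20, "turn": 0}, {"fingers": 0, "dx": 0, "dy": 0, "dz": 20, "turn": 0}, {"fingers": 0, "dx": -20, "dy": 0, "dz": 20, "turn": 0}, {"fingers": 0, "dx": -20, "dy": 0, "dz": 15, "turn": 0}, {"fingers": 0, "dx": -20, "dy": 0, "dz": 0, "turn": 0}, {"fingers": 0, "dx": -20, "dy": 0, "dz": 0, "turn": 0}, {"fingers": 0, "dx": -20, "dy": 0, "dz": 0, "turn": 0}, {"fingers": 0, "dx": -20, "dy": 0, "dz": 0, "turn": 0}, {"fingers": 0, "dx": 0, "dy": 0, "dz": 0, "turn": 0}]'

```text
clock: 57.78
position: [0.3826, -0.1093, 0.2314]
ee_rot: [0.08, 0.81, 0.58, 0.014]
contact_force: [-0.5, 0.2, -0.1]
width: 0.0427
```

```bash
python3 s.py
python3 - <<'E'
from h import *
MODEL["lid_grip"]=[[[a,b,c+.124] for a,b,c in bx(.104,.068,.0139,.018)+bx(.1,.064,.004,.0139)],[[a,b,c+.124] for a,b,c in MODEL["lid_grip"][1]]]
ims=[get_image(c) for c in ("scene","side","wrist")]; st=get_state()
v=[]
for im in ims[:2]:
    ms=masks_of(im,"lid_grip"); print([(round(m["p"],2),m["xy"]) for m in ms])
    if ms: v.append((im,ms[0]["region"].astype(np.float32),None))
# plate top corners model overlay
a=[]
for im,(r0,r1,c0,c1) in zip(ims[:2],((105,205,275,375),(110,220,330,440))):
    px=cv2.resize(im["pixels"][r0:r1,c0:c1],(390,390),interpolation=2); a.append(px)
cv2.imwrite("pics/final.png",np.vstack([np.hstack(a),cv2.resize(ims[2]["pixels"],(780,487))[150:340]])[:,:,::-1])
for l,g in (("bottle",(.68,.355)),("tumbler",(.66,-.386)),("brush",(.77,-.006))):
    for im,n in zip(ims,("scene","side")):
        ms=masks_of(im,l); print(l,n,[m["xy"] for m in ms[:1]])
E
```

```text
tcp [ 0.3826 -0.1093  0.2314] jaw 1.238 tilt [ 0.116  -0.1142 -0.9867] F [-0.45  0.24 -0.05] w 0.0427 t 57.78 q [-0.39 -0.09  1.9  -0.07  1.18 -1.62]
tool tilt along jaw -0.0698  toolY 0.1446 | radial 0.1510 tang -0.0608
[(0.61, [313.3, 153.6])]
[(0.66, [385.0, 169.1])]
bottle scene [[319.1, 178.8]]
bottle side [[162.1, 277.9]]
tumbler scene [[234.0, 160.4]]
tumbler side [[401.3, 117.9]]
brush scene [[270.6, 257.2]]
brush side [[270.7, 170.1]]
```

View pics/final.png

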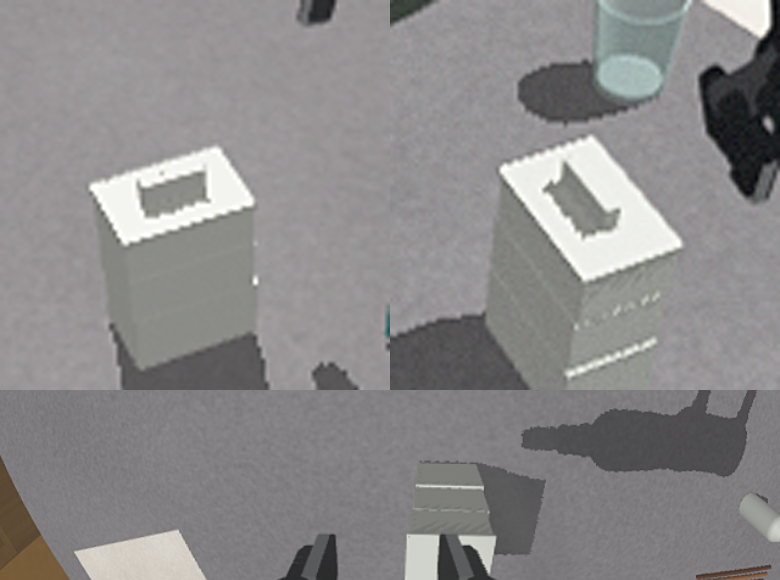

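The final view shows the lid flat and level on the stack, gripper clear. I'll do one numeric height check, then hand in.

Run:
```python
from h import *
MODEL["lid_grip"]=[[[a,b,c+.124] for a,b,c in bx(.104,.068,.014,.018)],[[a,b,c+.124] for a,b,c in MODEL["lid_grip"][1]]]
v=[]
for c in ("scene","side"):
    im=get_image(c); ms=masks_of(im,"lid_grip"); v.append((im,ms[0]["region"].astype(np.float32),None))
    b=[m for m in masks_of(im,"bottle")]; print(c,"bottle",[(round(m["p"],2),m["xy"]) for m in b])
for fz in (0,1): p,i=fit("lid_grip",v,[.504,-.105,[-.329]],fz); print(np.round(p,4),round(i,3))
```

```text
scene bottle [(0.9, [407.7, 320.5]), (0.65, [319.8, 166.3])]
side bottle [(0.81, [162.5, 278.5]), (0.21, [384.0, 166.6]), (0.18, [398.8, 115.5])]
[ 0.5029 -0.1058 -0.3267  0.    ] 0.916
[ 0.5027 -0.1068 -0.3323 -0.001 ] 0.917
```

The lid's height fits flush, with a free-z offset of only -1 mm. The bystanders have not moved. Handing in.

```bash
python3 -c "
from rig import *
print(sign_off())"
```

```text
the job is handed in; nothing more can be done
None
```

I boxed the set in the order asked: the stone flat in the deep tub, then the two-compartment tub, the four-compartment tub and the lid. I handed it in at about 58 s of the 112 s allowed, with the gripper clear of everything.

**Last checks:**
- **Tubs:** both met the rim below within 0.5 mm of the height I predicted for the foot fully home.
- **Lid:** it hit a hard stop at 14 N, within 0.5 mm of its predicted height. A final two-camera fit puts the plate within 1 mm of flush on the rim.
- **Deep tub:** I did not re-measure it at the end. The finished lid sits within about 5 mm of where the tub first stood.
- **Bystanders:** bottle, tumbler and brush are within about 2 to 3 pixels of their starting image positions. The turquoise look-alike was left alone.

**What disagreed or went wrong:**
- **First stone grasps:** two attempts closed on air above the stone. The fingertips sit about 14 mm behind the reported tool centre, not 11 mm ahead as stated. I found this by touching the top of the stone with the shut fingers at about 14 N.
- **Tool tilt:** the tool drifted several degrees off vertical over the run, and trying to level it cost about 18 s. The parts still went on level.
- **False detections:** the network found the bottle at the stack a few times. The real bottle was also found in its place with higher confidence.

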